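# Rewind the proof strip and unload its cassette

### The arm

A 7-joint arm with a two-finger parallel gripper is mounted at the origin on the work surface. World frame = base frame: x ahead of the robot, y to its left, z up, the work surface at z = 0. Lengths are in m, angles in rad, forces in N, time in s.
With the tool pointing down it reaches from about 0.425 to 0.925 m from the base axis. Payload 6.8 kg.
Tool frame: the origin (TCP) lies on the centre line of the jaws, within the pads' length; the fingertips stand 17 mm ahead of it and the grasp point (between the pads) lies 2 mm behind it (nose_length is the distance from the TCP to the fingertips, in m); z points along the fingers, x is the direction in which the jaws open and shut, and the axes are right-handed (so a half turn about z gives the same grasp; the last joint's range is limited). The gripper opens to 85 mm and grips with 20 to 120 N. Pads are 22 mm wide; open, the fingers measure 114 mm over their backs; the gripper's body (76 mm by 85 mm) begins 54 mm behind the grasp point. The pads swing forward as they close: fully open they stand 13 mm farther back than shut.
Start: joints at [1.156, 0.477, 0.022, 1.555, -0.011, 1.109, -0.083], TCP at [0.204, -0.643, 0.248] pointing down, gripper open.
Joint ranges: [-2.96, 2.96], [-0.34, 2.1], [-1.41, 1.46], [0.24, 2.44], [-1.37, 4.51], [0.17, 1.92], [-2.96, 2.96]. Speed limits (rad/s): [2.39, 2.39, 3.14, 3.14, 3.14, 3.14, 3.14].

### API

Orientations are given as a unit quaternion [w, x, y, z].
In Python, from station import * gives the robot as it stands.
- The arm moves only by the tool send_rows, never from a script. Its argument "commands" is a list of rows, each an object with "translation": the shift along the tool's x, y, z in m, a list of three; "rot": the turn, a rotation vector about the tool's x, y, z in degrees, a list of three; "grip": the finger opening in m, from 0 to 0.0854. In form: [{"translation": [tx, ty, tz], "rot": [rx, ry, rz], "grip": grip}, ...]. A call has exactly 5 rows; each row shifts and turns the commanded pose from where the row before left it, along the tool's axes as they then stand; what a row does not reach is not made up. A row lasts 1/12 s, in which the tool goes at most 41.7 mm and 7.16 degrees, less where a joint would pass 70% of its speed; a pose out of reach is approached as far as the arm can. A call with a gripper value outside its range is refused whole. The fingers move at their own pace and stop on an object; "force" is the grip in N (left out, the last holds). Time passes only in rows, so rows that do not move let the fingers close, or fill a call up. It gives the time, the measured TCP pose, the force and the opening at its end, in the units of the state.
- get_obs(): the state, without advancing time (a new reading comes with each control period).
- read_camera(name): name is "scene" or "side" or "wrist"; returns a dict with "pixels" (420x560x3 uint8, red, green, blue), "depth" (420x560 float32, m along the optical axis (not along the pixel's ray), 0 where there is no reading), "mtx" (3x3 intrinsics, pixels), "extrinsics" (4x4, takes a point from camera to world coordinates). Camera axes: x right, y up, looking along -z (the intrinsics and any distortion apply to the point x, -y, -z); pixel columns grow to the right and rows downward; lengths in m; the calibration is good to about 2 mm. A picture is of the moment at which its call begins.
- hand_in(): hands the job in, once; it reports no verdict.
The state is a dict: "t": time; "q": joint angles; "joint_vel": joint speeds; "joint_torque": joint torques, N m; "eef_pos": TCP position; "tool_rot": TCP orientation; "contact_force": force on the tool from outside, world axes, zero at the start; "torque": the same for the moment, N m; "gripper_width": opening from 0.0 (shut) to 1.0 (fully open).
Only numpy, scipy, OpenCV 4.12 (cv2) and the standard library are available. Lean on these libraries where they do the work, as an engineer would, in place of code of your own. Each camera call takes 0.05 s, during which the arm holds its last target.

### The job

Rewind the seal-proof strip: turn the rewinder's crank clockwise (seen from above) until the resistance suddenly drops away and the spring finger jumps out, and stop there, less than one turn later. Only then lift the strip cassette out of the rewinder by its rib and lay it flat, rib up, inside the aluminium tray without dropping it. Leave everything else standing where it is.

Things in the scene. Friction and masses are not known exactly. Their poses are not given: they have to be found in the camera images.
- rewinder: Fixed grey box 170 x 280 x 70 mm (its x, y, z), on the left or right of the workplace; origin at the centre of its underside. Deck (top) at z = 70. Crank on a vertical axis at (0, -70). Cassette bay, a recess 104 x 64 mm, 25 mm deep, centred at (0, 80). A draw bar runs along y at x = 68. Nothing but crank and cassette rises more than 15 mm above the deck.
- crank_axis (a point): Point on the crank's vertical axis, at the mid-height of the crank knob (119 mm over the work surface).
- crank_knob (a point): Centre of the upright black crank knob, a cylinder 24 mm in diameter and 41 mm tall (98 to 139 mm over the work surface) that spins freely on its pin, 50 mm from the crank axis. At the start it lies to the rewinder's -x side of the axis.
- crank (a joint): Crank angle in rad, 0 at the start, growing clockwise seen from above; it cannot go below 0. It drags evenly with about 0.2 N m (some 4 N at the knob) while the strip is wound; 1.2 to 2.4 turns are needed (differs each time), then the drag suddenly falls to about a tenth. The crank itself would go on turning.
- bar_tail (a point): Tail of the draw bar (105 mm long, aluminium, with a white tab at its tail), 5 mm above the deck. It moves 6.4 mm per rad of crank (40 mm per turn) along the rewinder's +y. Resistance drops when it has just gone past the spring finger (0 to 5 mm beyond it).
- finger_root (a point): Point on the steel drag post where its spring finger touches the draw bar, 5 mm above the deck; fixed in each run, set somewhere along the draw bar (differs each time), its axes those of the rewinder.
- drag_finger (a joint): Spring finger on the drag post, m: about 0 while it rubs on the draw bar, jumps to 0.014 (towards the rewinder's +x) at the moment the resistance drops away.
- bay (a point): Centre of the bay floor, 45 mm over the work surface; the cassette's origin lies there while it is seated.
- cassette: Loose white cassette, 0.2 to 0.35 kg: body 100 x 60 x 30 mm (x, y, z) with a rib on top 70 mm long (x), 12 mm wide (y), 30 mm high to grip, so 60 mm tall overall; origin at the centre of its underside. Seated in the bay with 2 mm play all round, its top face 5 mm above the deck.
- tray: Loose open aluminium tray 170 x 240 x 20 mm (x, y, z), walls and floor 4 mm; origin at the centre of its underside.
- tall_seal: Bystander: tall carved soapstone seal, 42 x 42 x 131 mm, standing at the back; origin under its centre.
- brush_pot: Bystander: blue-and-white porcelain brush pot, 92 mm across, 125 mm tall with brushes up to 250 mm, at the left-hand side; origin under its centre.
- small_seal: Bystander: square seal blank 34 x 34 x 70 mm standing at the back; origin under its centre.
- slab: Bystander: black stone grinding slab 130 x 66 x 18 mm lying between rewinder and tray; origin under its centre.
- paste_jar: Bystander: low white porcelain jar, 68 mm across, 45 mm tall, at the right-hand side; origin under its centre.
Not all that is in view belongs to the job. Leave any blue look-alike of the cassette alone.

How it is judged:
On the way, in this order (a step that is already met when the one before it is completed fails the run):
1. the crank is wound until the resistance drops (spring finger out) while the cassette is still seated (value of joint drag_finger above 0.01 m and distance between cassette and bay below 0.01 m), for 0.1 s.
2. the cassette is lifted clear of its bay (z of cassette in the frame of bay above 0.03 m), for 0.05 s.
At the end, for the whole second after the job is handed in: The spring finger is out, and the cassette lies released and at rest, rib up and flat (within 0.08 rad) on the floor of the tray, wholly inside its walls; the tray lies on the worktop within 60 mm of where it was (value of joint drag_finger above 0.01 m and x of cassette in the frame of tray between -0.055 and 0.055 m and y of cassette in the frame of tray between -0.09 and 0.09 m and z of cassette in the frame of tray between 0 and 0.008 m and angle between cassette's own z axis and vertical below 0.08 rad and linear speed of cassette below 0.02 m/s and height (world z) of tray below 0.005 m and distance of tray from where it was at the start of the episode below 0.06 m); the robot touches nothing.
It fails at once if cranked a full turn (40 mm of draw bar) or more past the point where the resistance drops (y of bar_tail in the frame of finger_root above 0.045 m).
It fails at once if the cassette leaves its bay before the resistance has dropped (value of joint drag_finger below 0.008 m and z of cassette in the frame of bay above 0.015 m).
It fails at once if the cassette is dropped (falls freely faster than 0.6 m/s) (linear speed of cassette above 0.6 m/s and contact force between cassette and the fingers below 0.05 N).
It fails at once if a bystander is knocked over or pushed more than 30 mm (distance of any of tall_seal, brush_pot, small_seal, slab, paste_jar from where it was at the start of the episode above 0.03 m or angle between any of tall_seal, brush_pot, small_seal's own z axis and vertical above 0.5 rad).
It also fails if it takes over 72 s, if anything falls off the work surface, if the arm or the gripper's body presses on something with over 40 N, if the wrist force passes 120 N, or if a joint passes its speed limit or range.

## Working session

There is one attempt and no reset: what is moved stays moved. The work goes in short steps, Python scripts to look and compute and a tool call to move; the robot and the scene stay as the last step left them, time stands still between calls to the robot, and variables do not carry over. Pictures are saved under pics/ and viewed, and the job is handed in when it is done.

Besides the shell and the picture viewer there is one more tool, called by a JSON object that holds its "name" and its "arguments", one argument or row to a line. send_rows: Moves the arm, as the interface text tells. Its arguments: {"type":"object","properties":{"commands":{"type":"array","items":{"type":"object","properties":{"translation":{"type":"array","items":{"type":"number"}},"rot":{"type":"array","items":{"type":"number"}},"grip":{"type":"number"}}}},"force":{"type":"number"}},"required":["commands"]}

```bash
ls; mkdir -p pics; python3 - <<'E'
from station import *
import cv2
o=get_obs(); print({k:o[k] for k in ['t','eef_pos','tool_rot','contact_force','gripper_width']})
for n in ['scene','side']:
    c=read_camera(n); cv2.imwrite(f'pics/{n}0.png',cv2.resize(c['pixels'][:,:,::-1],(800,600),interpolation=cv2.INTER_CUBIC))
    print(n,c['mtx'].tolist(),c['extrinsics'].round(3).tolist())
E
```

```text
pics
{'t': 0.0, 'eef_pos': array([ 0.20369409, -0.64293078,  0.24733037]), 'tool_rot': array([-5.01037784e-04,  8.06852268e-01, -5.90752558e-01, -7.62429036e-04]), 'contact_force': array([0.8043338 , 0.56735263, 1.08665866]), 'gripper_width': 0.9997166671229153}
scene [[401.2569427403846, 0.0, 279.2346127199592], [0.0, 401.2569427403846, 203.65435983724052], [0.0, 0.0, 1.0]] [[-0.702, -0.551, 0.451, 1.058], [0.712, -0.557, 0.428, 0.459], [0.016, 0.621, 0.783, 1.008], [0.0, 0.0, 0.0, 1.0]]
side [[418.7010147017683, 0.0, 283.79405975533234], [0.0, 418.7010147017683, 207.78800110532336], [0.0, 0.0, 1.0]] [[0.997, 0.047, -0.061, 0.469], [-0.076, 0.514, -0.854, -0.941], [-0.008, 0.856, 0.516, 0.641], [0.0, 0.0, 0.0, 1.0]]
```

View pics/scene0.png

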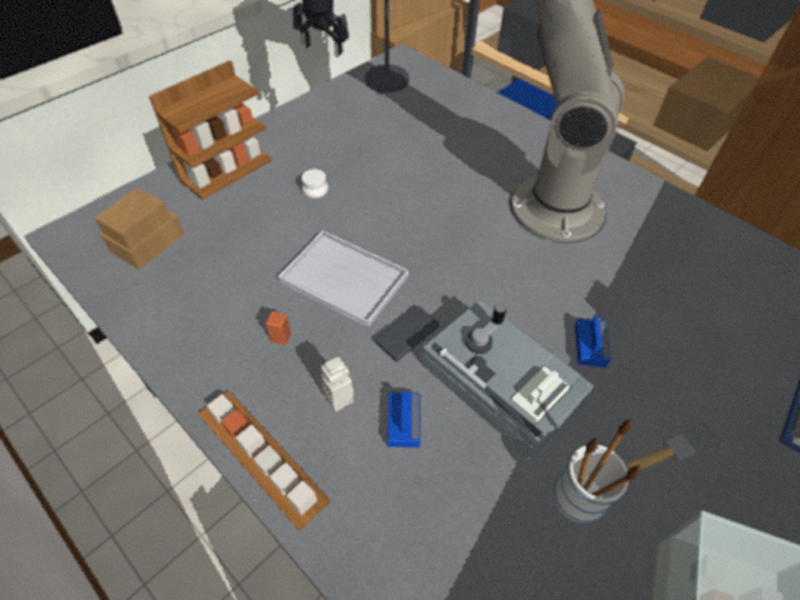

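View pics/side0.png

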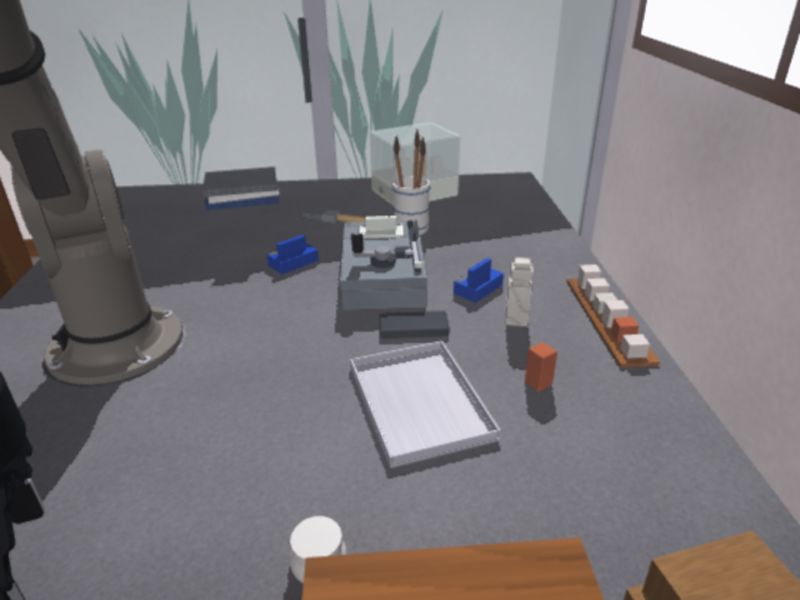

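Scene picture (800 px): rewinder at (510,375), with the crank knob at (499,314), the draw bar at (463,368) and the white cassette at (541,392). The look-alikes are blue, at (403,417) and (593,343). The tray is at (343,275), the slab at (408,332).

```bash
cat > h.py <<'E'
from station import *
import cv2, numpy as np
def cloud(c):
    d=c['depth']; h,w=d.shape; K=c['mtx']; u,v=np.meshgrid(np.arange(w),np.arange(h))
    P=np.stack([(u-K[0,2])/K[0,0]*d,-(v-K[1,2])/K[1,1]*d,-d,np.ones_like(d)],-1)
    W=P@c['extrinsics'].T; W[d==0]=np.nan
    return W[...,:3]
def ray(c,u,v,z):
    K=c['mtx'];E=c['extrinsics']; r=E[:3,:3]@np.array([(u-K[0,2])/K[0,0],-(v-K[1,2])/K[1,1],-1]); o=E[:3,3]
    return o+r*(z-o[2])/r[2]
def proj(c,p):
    E=np.linalg.inv(c['extrinsics']); q=E[:3,:3]@np.asarray(p)+E[:3,3]; K=c['mtx']
    return np.array([K[0,2]+K[0,0]*q[0]/-q[2],K[1,2]-K[1,1]*q[1]/-q[2]])
def crop(c,name,u0,v0,u1,v1,s):
    cv2.imwrite(f'pics/{name}.png',cv2.resize(c['pixels'][v0:v1,u0:u1,::-1],None,fx=s,fy=s,interpolation=cv2.INTER_CUBIC))
E
python3 - <<'E'
from h import *
for n,b in [('scene',(280,190,440,330,5)),('side',(220,130,380,250,5))]:
    c=read_camera(n); W=cloud(c); crop(c,n+'_c1',*b)
    def box(m,l):
        p=W[m][:,:2].astype(np.float32)*1000; print(n,l,len(p),cv2.minAreaRect(p))
    X,Y,Z=W[...,0],W[...,1],W[...,2]
    if n=='scene': rough=[ray(c,510*.7,375*.7,.07),ray(c,343*.7,275*.7,.01)]; print(rough)
    r,t=rough
    near=lambda p,d:np.hypot(X-p[0],Y-p[1])<d
    m=near(r,.19)&(abs(Z-.07)<.006); box(m,'deck')
    print('deck z',np.nanmedian(Z[m]))
    m=near(r,.19)&(abs(Z-.105)<.006)&(c['pixels'].min(2)>150); box(m,'rib')
    m=near(r,.19)&(abs(Z-.139)<.005); box(m,'knob');print(W[m].mean(0))
    m=near(t,.17)&(Z>.012)&(Z<.03); box(m,'tray')
    # table
    print('table',np.nanmedian(Z[near(t,.35)&(Z<.01)]))
E
```

```text
[array([0.51331353, 0.23476422, 0.07      ]), array([ 0.54100931, -0.20760485,  0.01      ])]
scene deck 4704 ((501.05072021484375, 216.15188598632812), (280.87274169921875, 172.94068908691406), 88.74093627929688)
deck z 0.07028657660917181
scene rib 138 ((487.9032287597656, 227.082275390625), (162.786865234375, 71.28205871582031), 78.89429473876953)
scene knob 19 ((453.85821533203125, 150.9086151123047), (12.77656364440918, 21.791465759277344), 37.98554992675781)
[0.45545379 0.15145856 0.1363903 ]
scene tray 475 ((540.1513671875, -205.87132263183594), (175.45660400390625, 243.27175903320312), 13.88232707977295)
table 7.734490714161879e-05
side deck 1735 ((500.90570068359375, 245.63177490234375), (348.88323974609375, 169.85610961914062), 89.11817932128906)
deck z 0.07167850900139827
side rib 109 ((508.2500915527344, 281.4510498046875), (288.1086730957031, 79.197998046875), 74.21561431884766)
side knob 19 ((448.9674377441406, 139.2563018798828), (22.729917526245117, 10.52910327911377), 1.6717684268951416)
[0.44939043 0.13903002 0.13719493]
side tray 996 ((540.8040771484375, -207.67124938964844), (170.4212646484375, 243.50271606445312), 13.709105491638184)
table 0.0014312465671095786
```

View pics/scene_c1.png

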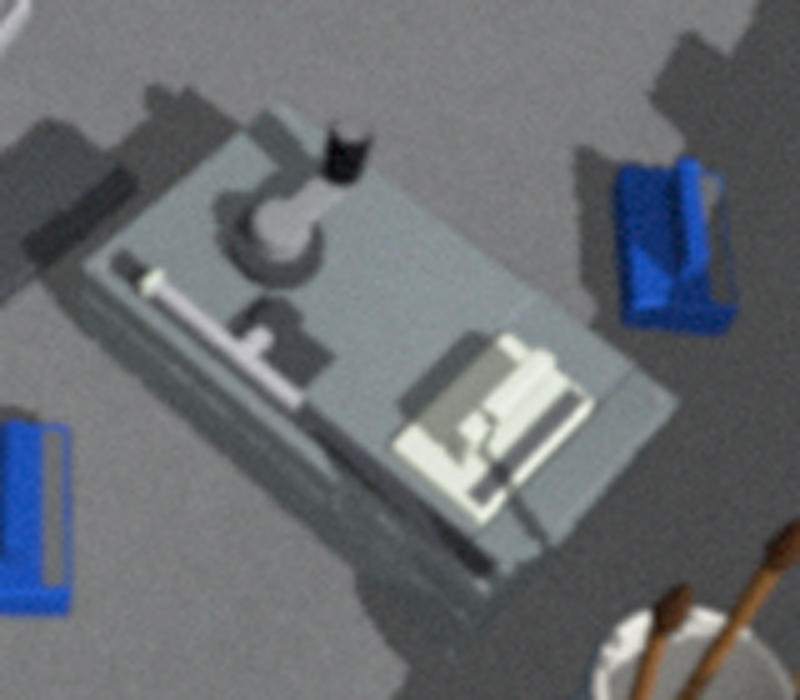

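View pics/side_c1.png

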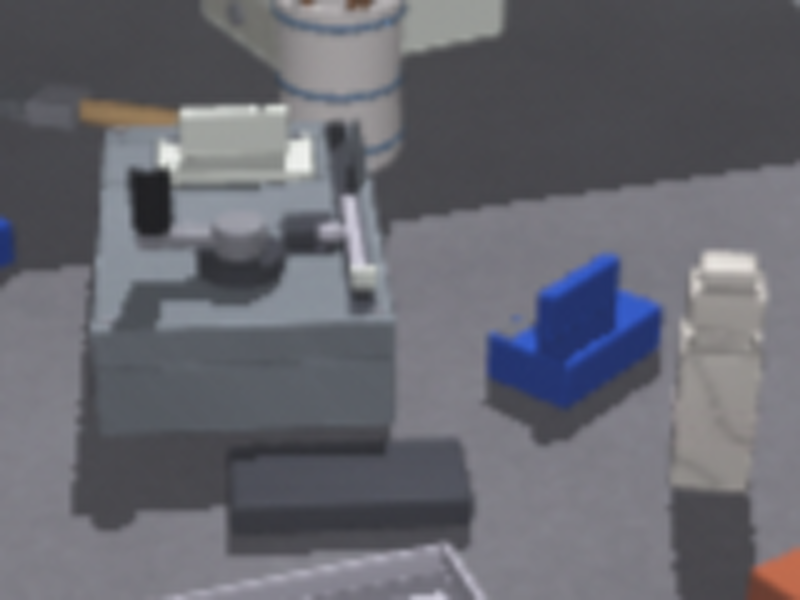

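```bash
python3 - <<'E'
from h import *
c=read_camera('scene'); s=read_camera('side')
a=np.deg2rad(-1.2); R=np.array([[np.cos(a),-np.sin(a)],[np.sin(a),np.cos(a)]]); C=np.array([.501,.216])
def rw(p): return R.T@(p[:2]-C)*1000
for l,cam,u,v,z in [('tail',c,280+150/5,190+283/5,.075),('finger',c,280+272/5,190+350/5,.077),('barhead',c,280+298/5,190+400/5,.075),
  ('knobtop sc',c,280+350/5,190+130/5,.139),('knobtop side',s,220+151/5,130+172/5,.139),
  ('tail side',s,220+363/5,130+285/5,.075),('finger side',s,220+352/5,130+232/5,.077),('ribtop side',s,220+234/5,130+108/5,.105),
  ('hub',c,280+280/5,190+225/5,.1),('hub side',s,220+238/5,130+228/5,.1)]:
    p=ray(cam,u,v,z); print(l,p.round(4),rw(p).round(1))
for l,u,v in [('tall',338,385),('pot',590,490),('small',279,328),('slab',408,332),('jar',314,185),('lamp',387,78),('shelf',220,130),('blue',593,350)]:
    print(l,ray(c,u*.7,v*.7,.0).round(3))
# deck edges via model overlay
def over(cam,n,b):
    im=cam['pixels'][:,:,::-1].copy()
    im=cv2.resize(im,None,fx=4,fy=4,interpolation=cv2.INTER_CUBIC)
    def W(x,y,z): q=C+R@np.array([x,y])/1000; return np.array([q[0],q[1],z/1000])
    def poly(pts,col): cv2.polylines(im,[np.int32([ (proj(cam,W(*p))+.5)*4 for p in pts])],True,col,1)
    poly([(-85,-140,70),(85,-140,70),(85,140,70),(-85,140,70)],(0,0,255))
    poly([(-35,74,105),(35,74,105),(35,86,105),(-35,86,105)],(0,255,0))
    poly([(-50,50,75),(50,50,75),(50,110,75),(-50,110,75)],(0,255,0))
    t=np.arange(0,6.28,.3)
    poly([(-50+12*np.cos(k),-70+12*np.sin(k),139) for k in t],(255,0,255))
    poly([(-50+12*np.cos(k),-70+12*np.sin(k),98) for k in t],(255,0,255))
    cv2.imwrite(f'pics/{n}.png',im[b[1]*4:b[3]*4,b[0]*4:b[2]*4])
over(c,'ov_sc',(280,190,440,330)); over(s,'ov_si',(230,140,310,230))
E
```

```text
tail [0.5681 0.1141 0.075 ] [  69.2 -100.5]
finger [0.5542 0.189  0.077 ] [ 53.8 -25.9]
barhead [0.5668 0.2175 0.075 ] [65.7  2.9]
knobtop sc [0.4521 0.149  0.139 ] [-47.5 -68. ]
knobtop side [0.4522 0.1336 0.139 ] [-47.  -83.4]
tail side [0.5696 0.1079 0.075 ] [  70.8 -106.7]
finger side [0.569  0.1711 0.077 ] [ 68.9 -43.4]
ribtop side [0.5047 0.2973 0.105 ] [ 2.  81.4]
hub [0.5031 0.1485 0.1   ] [  3.5 -67.4]
hub side [0.5002 0.1369 0.1   ] [  0.8 -79.1]
tall [ 0.733 -0.009  0.   ]
pot [0.557 0.462 0.   ]
small [ 0.731 -0.2    0.   ]
slab [0.543 0.    0.   ]
jar [ 0.384 -0.497  0.   ]
lamp [-0.11  -0.725  0.   ]
shelf [ 0.424 -0.865  0.   ]
blue [0.302 0.304 0.   ]
```

View pics/ov_sc.png

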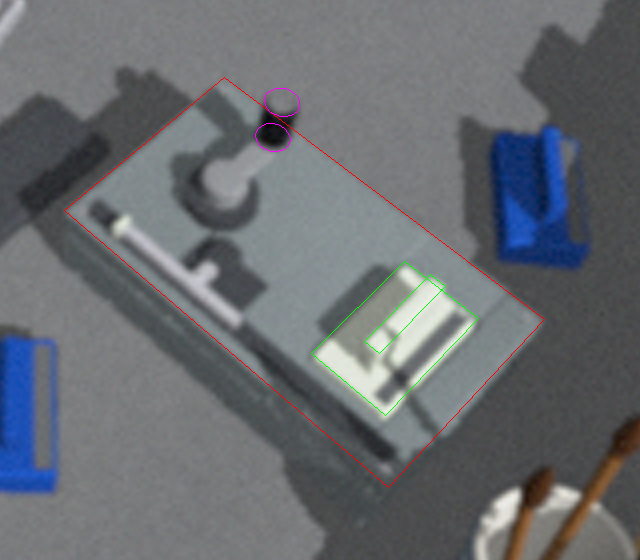

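View pics/ov_si.png

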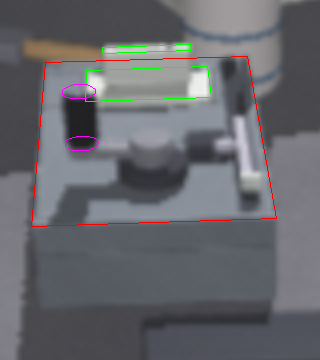

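```bash
cat >> h.py <<'E'
from scipy.spatial.transform import Rotation as Ro
def pose():
    o=get_obs(); q=o['tool_rot']; return np.array(o['eef_pos']),Ro.from_quat([q[1],q[2],q[3],q[0]]),o
def delta(target,head_deg):
    p,r,o=pose(); a=np.deg2rad(head_deg)
    T=Ro.from_matrix(np.array([[np.cos(a),np.sin(a),0],[np.sin(a),-np.cos(a),0],[0,0,-1]]))
    print('t',round(o['t'],2),'pos',p.round(4),'tool d mm now',(r.inv().apply(target-p)*1000).round(1),'after turn',(T.inv().apply(target-p)*1000).round(1),'rotvec deg',np.rad2deg((r.inv()*T).as_rotvec()).round(2))
    print('F',o['contact_force'].round(1),'w',round(o['gripper_width'],3),'q',np.round(o['q'],2))
E
python3 -c "
from h import *
delta([.45,-.15,.25],-91.2); delta([.4495,.147,.2],-91.2)"
```

```text
t 0.3 pos [ 0.2038 -0.6433  0.248 ] tool d mm now [-395.9 -383.7   -1.8] after turn [-498.4 -235.8   -2. ] rotvec deg [1.000e-02 4.000e-02 1.878e+01]
F [-0.1 -0.6  0. ] w 0.999 q [ 1.16  0.48  0.02  1.56 -0.01  1.11 -0.08]
t 0.3 pos [ 0.2038 -0.6433  0.248 ] tool d mm now [-679.2 -472.9   48.4] after turn [-795.3 -229.1   48. ] rotvec deg [1.000e-02 4.000e-02 1.878e+01]
F [-0.1 -0.6  0. ] w 0.999 q [ 1.16  0.48  0.02  1.56 -0.01  1.11 -0.08]
```

{"name": "send_rows", "arguments": {
  "commands": [
    {"translation":[0,0,0],"rot":[0,0,6.26],"grip":0.06},
    {"translation":[0,0,0],"rot":[0,0,6.26],"grip":0.06},
    {"translation":[0,0,0],"rot":[0,0,6.26],"grip":0.06},
    {"translation":[-0.03,-0.018,0],"rot":[0,0,0],"grip":0.06},
    {"translation":[-0.034,-0.02,0],"rot":[0,0,0],"grip":0.06}
  ]
}}

```text
t: 0.72
eef_pos: [0.2411, -0.5815, 0.2479]
tool_rot: [-0.001, -0.698, 0.717, 0.0]
contact_force: [1.3, -0.4, 0.8]
gripper_width: 0.704
```

{"name": "send_rows", "arguments": {
  "commands": [
    {"translation":[-0.034,-0.018,0],"rot":[0,0,0],"grip":0.06},
    {"translation":[-0.034,-0.018,0],"rot":[0,0,0],"grip":0.06},
    {"translation":[-0.034,-0.018,0],"rot":[0,0,0],"grip":0.06},
    {"translation":[-0.034,-0.018,0],"rot":[0,0,0],"grip":0.06},
    {"translation":[-0.034,-0.018,0],"rot":[0,0,0],"grip":0.06}
  ]
}}

```text
t: 1.13
eef_pos: [0.3373, -0.4105, 0.2485]
tool_rot: [-0.0, -0.7, 0.715, -0.0]
contact_force: [1.0, -0.5, -0.3]
gripper_width: 0.7
```

```bash
python3 -c "
from h import *
delta([.45,-.15,.25],-91.2); delta([.4495,.147,.2],-91.2)"
```

```text
t 1.13 pos [ 0.3373 -0.4105  0.2485] tool d mm now [-262.8 -107.2   -1.6] after turn [-262.8 -107.2   -1.5] rotvec deg [-0.02 -0.02 -0.01]
F [ 1.  -0.5 -0.3] w 0.7 q [ 0.77  0.24 -0.01  1.9   0.    1.   -0.83]
t 1.13 pos [ 0.3373 -0.4105  0.2485] tool d mm now [-559.8 -100.4   48.3] after turn [-559.7 -100.5   48.5] rotvec deg [-0.02 -0.02 -0.01]
F [ 1.  -0.5 -0.3] w 0.7 q [ 0.77  0.24 -0.01  1.9   0.    1.   -0.83]
```

{"name": "send_rows", "arguments": {
  "commands": [
    {"translation":[-0.036,-0.018,0],"rot":[0,0,0],"grip":0.06},
    {"translation":[-0.036,-0.018,0],"rot":[0,0,0],"grip":0.06},
    {"translation":[-0.036,-0.018,0],"rot":[0,0,0],"grip":0.06},
    {"translation":[-0.036,-0.018,0],"rot":[0,0,0],"grip":0.06},
    {"translation":[-0.036,-0.018,0],"rot":[0,0,0],"grip":0.06}
  ]
}}

```text
t: 1.55
eef_pos: [0.4311, -0.2324, 0.2486]
tool_rot: [0.0, -0.7, 0.715, -0.0]
contact_force: [1.3, -0.7, 0.4]
gripper_width: 0.702
```

{"name": "send_rows", "arguments": {
  "commands": [
    {"translation":[-0.038,-0.008,0],"rot":[0,0,0],"grip":0.06},
    {"translation":[-0.038,-0.002,0],"rot":[0,0,0],"grip":0.06},
    {"translation":[-0.038,0,0],"rot":[0,0,0],"grip":0.06},
    {"translation":[-0.038,0,0],"rot":[0,0,0],"grip":0.06},
    {"translation":[-0.038,0,0],"rot":[0,0,0],"grip":0.06}
  ]
}}

```text
t: 1.97
eef_pos: [0.4442, -0.0427, 0.2485]
tool_rot: [0.0, -0.7, 0.715, -0.0]
contact_force: [0.9, -0.1, 0.6]
gripper_width: 0.703
```

{"name": "send_rows", "arguments": {
  "commands": [
    {"translation":[-0.035,0,0],"rot":[0,0,0],"grip":0.06},
    {"translation":[-0.035,0,0],"rot":[0,0,0],"grip":0.06},
    {"translation":[-0.035,0,0.01],"rot":[0,0,0],"grip":0.06},
    {"translation":[-0.03,0,0.015],"rot":[0,0,0],"grip":0.06},
    {"translation":[-0.02,0,0.015],"rot":[0,0,0],"grip":0.06}
  ]
}}

```text
t: 2.38
eef_pos: [0.4479, 0.1141, 0.2087]
tool_rot: [0.001, -0.701, 0.713, -0.0]
contact_force: [0.0, -0.2, -1.0]
gripper_width: 0.704
```

```bash
python3 -c "
from h import *
delta([.4495,.147,.2],-91.2)
w=read_camera('wrist'); crop(w,'wr1',0,0,560,420,1.4)
s=read_camera('side'); crop(s,'si1',200,80,400,230,4)
print(w['mtx'][0,0],w['extrinsics'].round(3).tolist())"
```

```text
t 2.38 pos [0.4479 0.1141 0.2087] tool d mm now [-32.9  -0.9   8.7] after turn [-32.9  -0.9   8.7] rotvec deg [-0.14  0.09  0.16]
F [ 0.  -0.2 -1. ] w 0.704 q [ 0.01  0.2  -0.44  2.07  0.11  0.89 -2.08]
376.38892262909684 [[-0.018, 0.961, 0.275, 0.517], [-1.0, -0.017, -0.006, 0.112], [-0.001, -0.275, 0.962, 0.335], [0.0, 0.0, 0.0, 1.0]]
```

View pics/wr1.png

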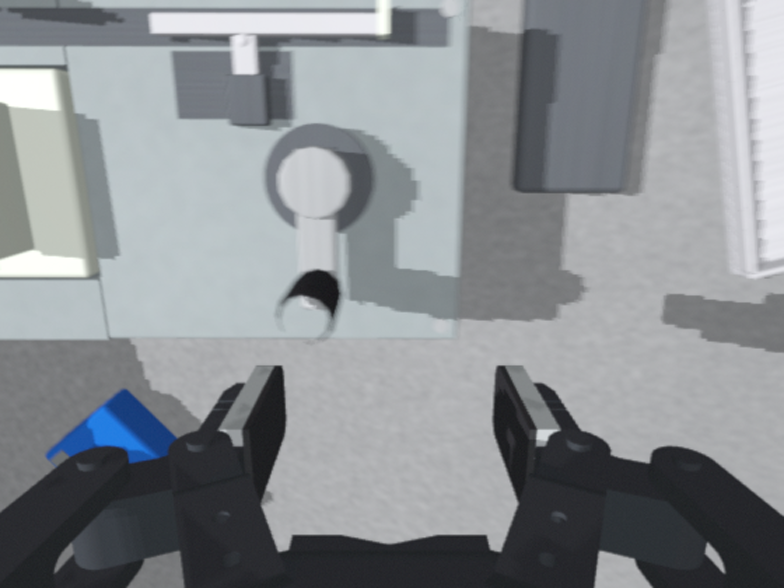

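View pics/si1.png

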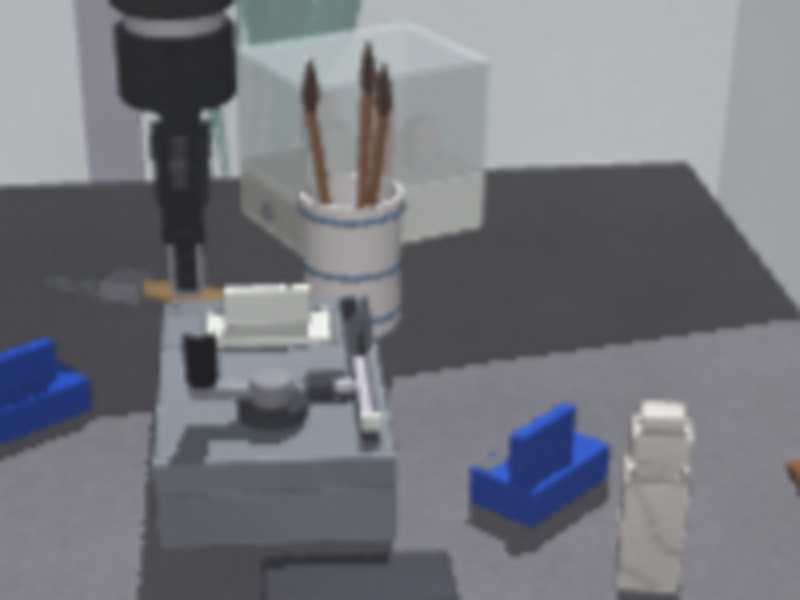

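```bash
python3 -c "
from h import *
w=read_camera('wrist')
a=np.deg2rad(-1.2); R=np.array([[np.cos(a),-np.sin(a)],[np.sin(a),np.cos(a)]]); C=np.array([.501,.216])
for l,u,v,z in [('knob',305,316,.139),('knob',303,318,.139),('hub',314,182,.1),('tailend',391,17,.075),('fing',243,38,.075),('deckcorner',466,0,.07),('deck nearR',456,338,.07),('cas',99,277,.075),('cas2',62,68,.075)]:
    p=ray(w,u/1.4,v/1.4,z); print(l,p.round(4),(R.T@(p[:2]-C)*1000).round(1))
"
```

```text
knob [0.4506 0.1456 0.139 ] [-48.9 -71.5]
knob [0.4498 0.1464 0.139 ] [-49.7 -70.7]
hub [0.4985 0.1448 0.1   ] [ -1.  -71.2]
tailend [0.5676 0.1105 0.075 ] [  68.8 -104.1]
fing [0.5601 0.1766 0.075 ] [ 59.9 -38.2]
deckcorner [0.5749 0.0769 0.07  ] [  76.8 -137.6]
deck nearR [0.4137 0.078  0.07  ] [ -84.4 -139.8]
cas [0.4512 0.2594 0.075 ] [-50.7  42.3]
cas2 [0.5489 0.2596 0.075 ] [47.  44.6]
```

{"name": "send_rows", "arguments": {
  "commands": [
    {"translation":[-0.02,-0.001,0],"rot":[0,0,0],"grip":0.06},
    {"translation":[-0.0126,-0.0005,0],"rot":[0,0,0],"grip":0.06},
    {"translation":[0,0,0.02],"rot":[0,0,0],"grip":0.06},
    {"translation":[0,0,0.02],"rot":[0,0,0],"grip":0.06},
    {"translation":[0,0,0],"rot":[0,0,0],"grip":0.06}
  ]
}}

```text
t: 2.95
eef_pos: [0.4486, 0.1409, 0.1661]
tool_rot: [-0.002, -0.699, 0.715, 0.001]
contact_force: [-1.5, -0.5, -0.5]
gripper_width: 0.702
```

```bash
python3 -c "
from h import *
delta([.4498,.1464,.121],-91.2)"
```

```text
t 2.95 pos [0.4486 0.1409 0.1661] tool d mm now [-5.6 -1.3 45.1] after turn [-5.5 -1.1 45.1] rotvec deg [ 0.23 -0.13 -0.1 ]
F [-1.5 -0.5 -0.5] w 0.702 q [-0.06  0.28 -0.44  2.08  0.16  0.81 -2.19]
```

{"name": "send_rows", "arguments": {
  "commands": [
    {"translation":[-0.0055,-0.001,0],"rot":[0,0,0],"grip":0.06},
    {"translation":[0,0,0.018],"rot":[0,0,0],"grip":0.06},
    {"translation":[0,0,0.017],"rot":[0,0,0],"grip":0.06},
    {"translation":[0,0,0.01],"rot":[0,0,0],"grip":0.06},
    {"translation":[0,0,0],"rot":[0,0,0],"grip":0.06}
  ]
}}

```text
t: 3.37
eef_pos: [0.4508, 0.148, 0.1227]
tool_rot: [-0.001, -0.699, 0.715, 0.0]
contact_force: [0.0, 0.4, -0.2]
gripper_width: 0.703
```

```bash
python3 -c "
from h import *
delta([.4498,.1464,.121],-91.2)
w=read_camera('wrist'); crop(w,'wr2',0,0,560,420,1.4)
s=read_camera('side'); crop(s,'si2',200,80,400,230,4)"
```

```text
t 3.37 pos [0.4508 0.148  0.1227] tool d mm now [1.6 0.9 1.7] after turn [1.6 0.9 1.7] rotvec deg [ 0.09 -0.05 -0.05]
F [ 0.   0.4 -0.2] w 0.703 q [-0.09  0.36 -0.42  2.11  0.22  0.71 -2.25]
```

View pics/wr2.png

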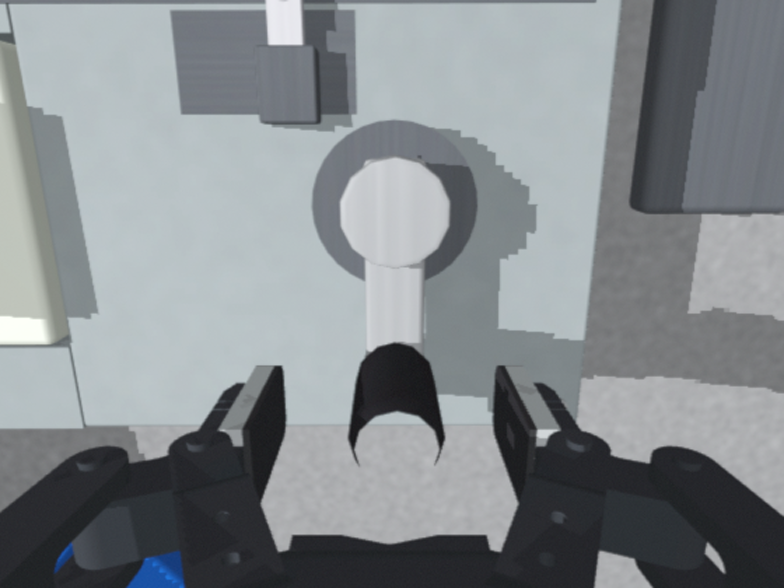

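View pics/si2.png

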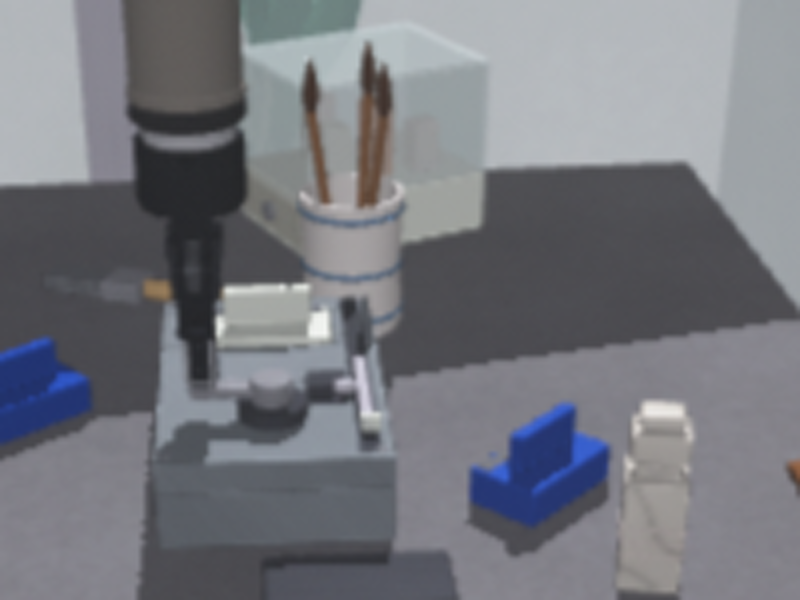

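The knob stands between the jaws (wrist picture: knob at (397,420), pads at x=283 and x=497). I'll close on it.

{"name": "send_rows", "arguments": {
  "commands": [
    {"translation":[0,0,0],"rot":[0,0,0],"grip":0.015},
    {"translation":[0,0,0],"rot":[0,0,0],"grip":0.015},
    {"translation":[0,0,0],"rot":[0,0,0],"grip":0.015},
    {"translation":[0,0,0],"rot":[0,0,0],"grip":0.015},
    {"translation":[0,0,0],"rot":[0,0,0],"grip":0.015}
  ],
  "force": 30
}}

```text
t: 3.88
eef_pos: [0.4516, 0.1488, 0.1241]
tool_rot: [0.001, -0.7, 0.715, -0.0]
contact_force: [-1.3, -1.3, 5.9]
gripper_width: 0.271
```

```bash
python3 -c "
from h import *
delta([.4498,.1464,.121],-91.2)"
```

```text
t 3.88 pos [0.4516 0.1488 0.1241] tool d mm now [2.4 1.7 3.1] after turn [2.4 1.7 3.1] rotvec deg [-0.07  0.01 -0.01]
F [-1.3 -1.3  5.9] w 0.271 q [-0.09  0.36 -0.42  2.11  0.22  0.71 -2.25]
```

```bash
cat > crank.py <<'E'
# usage: crank.py theta_deg step_deg : next 5 rows (tool x,y in mm) for nominal arc + state
from h import *
import sys
th,st=float(sys.argv[1]),float(sys.argv[2])
p,r,o=pose()
A=np.array([float(x) for x in (sys.argv[3].split(',') if len(sys.argv)>3 else ['.4995','.146'])])
a=np.deg2rad(-1.2); R=np.array([[np.cos(a),-np.sin(a)],[np.sin(a),np.cos(a)]])
l=R.T@(p[:2]-A); f=R.T@o['contact_force'][:2]
ang=np.degrees(np.arctan2(l[1],-l[0]))%360
k=np.deg2rad(ang); er=np.array([-np.cos(k),np.sin(k)]); et=np.array([np.sin(k),np.cos(k)])
print('t %.2f ang %.1f rad %.1f mm z %.4f Frad %.1f Ftan %.1f Fz %.1f w %.3f'%(o['t'],ang,np.hypot(*l)*1000,p[2],f@er,f@et,o['contact_force'][2],o['gripper_width']),'q7 %.2f'%o['q'][6])
t=np.deg2rad(th+st*np.arange(6)); x=-50*np.sin(t); y=50*np.cos(t)
print([(round(i,1),round(j,1)) for i,j in zip(np.diff(x),np.diff(y))])
E
python3 crank.py 0 10
```

```text
t 3.88 ang 2.1 rad 48.0 mm z 0.1241 Frad 1.2 Ftan -1.4 Fz 5.9 w 0.271 q7 -2.25
[(np.float64(-8.7), np.float64(-0.8)), (np.float64(-8.4), np.float64(-2.3)), (np.float64(-7.9), np.float64(-3.7)), (np.float64(-7.1), np.float64(-5.0)), (np.float64(-6.2), np.float64(-6.2))]
```

{"name": "send_rows", "arguments": {
  "commands": [
    {"translation":[-0.0087,-0.0008,0],"rot":[0,0,0],"grip":0.015},
    {"translation":[-0.0084,-0.0023,0],"rot":[0,0,0],"grip":0.015},
    {"translation":[-0.0079,-0.0037,0],"rot":[0,0,0],"grip":0.015},
    {"translation":[-0.0071,-0.005,0],"rot":[0,0,0],"grip":0.015},
    {"translation":[-0.0062,-0.0062,0],"rot":[0,0,0],"grip":0.015}
  ]
}}

```text
t: 4.3
eef_pos: [0.4717, 0.1859, 0.124]
tool_rot: [0.0, -0.699, 0.715, -0.001]
contact_force: [3.5, -8.1, 6.4]
gripper_width: 0.271
```

```bash
python3 crank.py 50 10
```

```text
t 4.30 ang 53.9 rad 48.6 mm z 0.1240 Frad -8.7 Ftan -1.8 Fz 6.4 w 0.271 q7 -2.31
[(np.float64(-5.0), np.float64(-7.1)), (np.float64(-3.7), np.float64(-7.9)), (np.float64(-2.3), np.float64(-8.4)), (np.float64(-0.8), np.float64(-8.7)), (np.float64(0.8), np.float64(-8.7))]
```

{"name": "send_rows", "arguments": {
  "commands": [
    {"translation":[-0.004,-0.0071,0],"rot":[0,0,0],"grip":0.015},
    {"translation":[-0.0037,-0.0079,0],"rot":[0,0,0],"grip":0.015},
    {"translation":[-0.0023,-0.0084,0],"rot":[0,0,0],"grip":0.015},
    {"translation":[-0.0008,-0.0087,0],"rot":[0,0,0],"grip":0.015},
    {"translation":[0.0008,-0.0087,0],"rot":[0,0,0],"grip":0.015}
  ]
}}

```text
t: 4.72
eef_pos: [0.5116, 0.1945, 0.1239]
tool_rot: [-0.001, -0.699, 0.715, -0.001]
contact_force: [-2.0, -6.5, 11.6]
gripper_width: 0.269
```

```bash
python3 crank.py 100 10
```

```text
t 4.72 ang 102.8 rad 50.0 mm z 0.1239 Frad -6.8 Ftan -0.4 Fz 11.6 w 0.269 q7 -2.29
[(np.float64(2.3), np.float64(-8.4)), (np.float64(3.7), np.float64(-7.9)), (np.float64(5.0), np.float64(-7.1)), (np.float64(6.2), np.float64(-6.2)), (np.float64(7.1), np.float64(-5.0))]
```

{"name": "send_rows", "arguments": {
  "commands": [
    {"translation":[0.0023,-0.0084,-0.0005],"rot":[0,0,0],"grip":0.015},
    {"translation":[0.0037,-0.0079,0],"rot":[0,0,0],"grip":0.015},
    {"translation":[0.005,-0.0071,0],"rot":[0,0,0],"grip":0.015},
    {"translation":[0.0062,-0.0062,0],"rot":[0,0,0],"grip":0.015},
    {"translation":[0.0071,-0.005,0],"rot":[0,0,0],"grip":0.015}
  ]
}}

```text
t: 5.13
eef_pos: [0.5447, 0.1708, 0.1241]
tool_rot: [-0.001, -0.7, 0.714, 0.0]
contact_force: [-3.9, -1.0, 8.1]
gripper_width: 0.267
```

```bash
python3 crank.py 150 10
```

```text
t 5.13 ang 150.0 rad 51.6 mm z 0.1241 Frad -3.9 Ftan -1.0 Fz 8.1 w 0.267 q7 -2.22
[(np.float64(7.9), np.float64(-3.7)), (np.float64(8.4), np.float64(-2.3)), (np.float64(8.7), np.float64(-0.8)), (np.float64(8.7), np.float64(0.8)), (np.float64(8.4), np.float64(2.3))]
```

{"name": "send_rows", "arguments": {
  "commands": [
    {"translation":[0.0079,-0.0037,0],"rot":[0,0,0],"grip":0.015},
    {"translation":[0.0084,-0.0023,0],"rot":[0,0,0],"grip":0.015},
    {"translation":[0.0087,-0.0008,0],"rot":[0,0,0],"grip":0.015},
    {"translation":[0.0087,0.0008,0],"rot":[0,0,0],"grip":0.015},
    {"translation":[0.0084,0.0023,0],"rot":[0,0,0],"grip":0.015}
  ]
}}

```text
t: 5.55
eef_pos: [0.5487, 0.1287, 0.1242]
tool_rot: [0.001, -0.7, 0.714, -0.0]
contact_force: [1.7, -0.7, 3.8]
gripper_width: 0.266
```

```bash
python3 crank.py 200 10
```

```text
t 5.55 ang 198.2 rad 52.1 mm z 0.1242 Frad 1.8 Ftan 0.1 Fz 3.8 w 0.266 q7 -2.15
[(np.float64(7.9), np.float64(3.7)), (np.float64(7.1), np.float64(5.0)), (np.float64(6.2), np.float64(6.2)), (np.float64(5.0), np.float64(7.1)), (np.float64(3.7), np.float64(7.9))]
```

```bash
python3 -c "
from h import *
w=read_camera('wrist'); crop(w,'wr3',0,0,560,420,1.4)"
```

```text
(no output)
```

View pics/wr3.png

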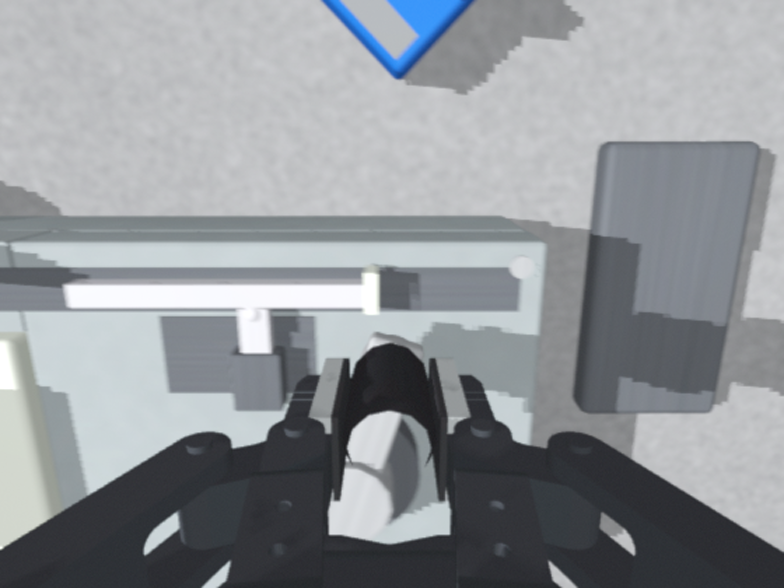

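Crank follows: the draw bar's tail has moved (tab at (371,290), finger at (255,325)).

{"name": "send_rows", "arguments": {
  "commands": [
    {"translation":[0.0079,0.0037,0],"rot":[0,0,0],"grip":0.015},
    {"translation":[0.0071,0.005,0],"rot":[0,0,0],"grip":0.015},
    {"translation":[0.0062,0.0062,0],"rot":[0,0,0],"grip":0.015},
    {"translation":[0.005,0.0071,0],"rot":[0,0,0],"grip":0.015},
    {"translation":[0.0037,0.0079,0],"rot":[0,0,0],"grip":0.015}
  ]
}}

```text
t: 6.02
eef_pos: [0.5171, 0.0977, 0.1242]
tool_rot: [-0.0, -0.699, 0.715, -0.001]
contact_force: [1.1, -1.0, 6.2]
gripper_width: 0.269
```

```bash
python3 crank.py 250 10
```

```text
t 6.02 ang 248.8 rad 51.4 mm z 0.1242 Frad 1.3 Ftan -0.7 Fz 6.2 w 0.269 q7 -2.11
[(np.float64(2.3), np.float64(8.4)), (np.float64(0.8), np.float64(8.7)), (np.float64(-0.8), np.float64(8.7)), (np.float64(-2.3), np.float64(8.4)), (np.float64(-3.7), np.float64(7.9))]
```

{"name": "send_rows", "arguments": {
  "commands": [
    {"translation":[0.0023,0.0084,0],"rot":[0,0,0],"grip":0.015},
    {"translation":[0.0008,0.0087,0],"rot":[0,0,0],"grip":0.015},
    {"translation":[-0.0008,0.0087,0],"rot":[0,0,0],"grip":0.015},
    {"translation":[-0.0023,0.0084,0],"rot":[0,0,0],"grip":0.015},
    {"translation":[-0.0037,0.0079,0],"rot":[0,0,0],"grip":0.015}
  ]
}}

```text
t: 6.43
eef_pos: [0.4745, 0.103, 0.1241]
tool_rot: [-0.0, -0.699, 0.715, -0.0]
contact_force: [0.7, 1.0, 7.0]
gripper_width: 0.268
```

```bash
python3 crank.py 300 10
```

```text
t 6.43 ang 299.0 rad 49.7 mm z 0.1241 Frad -1.2 Ftan -0.1 Fz 7.0 w 0.268 q7 -2.14
[(np.float64(-5.0), np.float64(7.1)), (np.float64(-6.2), np.float64(6.2)), (np.float64(-7.1), np.float64(5.0)), (np.float64(-7.9), np.float64(3.7)), (np.float64(-8.4), np.float64(2.3))]
```

{"name": "send_rows", "arguments": {
  "commands": [
    {"translation":[-0.005,0.0071,0],"rot":[0,0,0],"grip":0.015},
    {"translation":[-0.0062,0.0062,0],"rot":[0,0,0],"grip":0.015},
    {"translation":[-0.0071,0.005,0],"rot":[0,0,0],"grip":0.015},
    {"translation":[-0.0079,0.0037,0],"rot":[0,0,0],"grip":0.015},
    {"translation":[-0.0084,0.0023,0],"rot":[0,0,0],"grip":0.015}
  ]
}}

```text
t: 6.85
eef_pos: [0.4517, 0.139, 0.1241]
tool_rot: [0.0, -0.699, 0.715, -0.0]
contact_force: [6.2, -1.0, 5.0]
gripper_width: 0.267
```

```bash
python3 crank.py 350 10;  python3 crank.py 400 10;python3 -c "
from h import *
w=read_camera('wrist'); crop(w,'wr4',0,0,560,420,1.4)"
```

```text
t 6.85 ang 350.4 rad 48.4 mm z 0.1241 Frad -6.0 Ftan -1.9 Fz 5.0 w 0.267 q7 -2.23
[(np.float64(-8.7), np.float64(0.8)), (np.float64(-8.7), np.float64(-0.8)), (np.float64(-8.4), np.float64(-2.3)), (np.float64(-7.9), np.float64(-3.7)), (np.float64(-7.1), np.float64(-5.0))]
t 6.85 ang 350.4 rad 48.4 mm z 0.1241 Frad -6.0 Ftan -1.9 Fz 5.0 w 0.267 q7 -2.23
[(np.float64(-6.2), np.float64(-6.2)), (np.float64(-5.0), np.float64(-7.1)), (np.float64(-3.7), np.float64(-7.9)), (np.float64(-2.3), np.float64(-8.4)), (np.float64(-0.8), np.float64(-8.7))]
```

View pics/wr4.png

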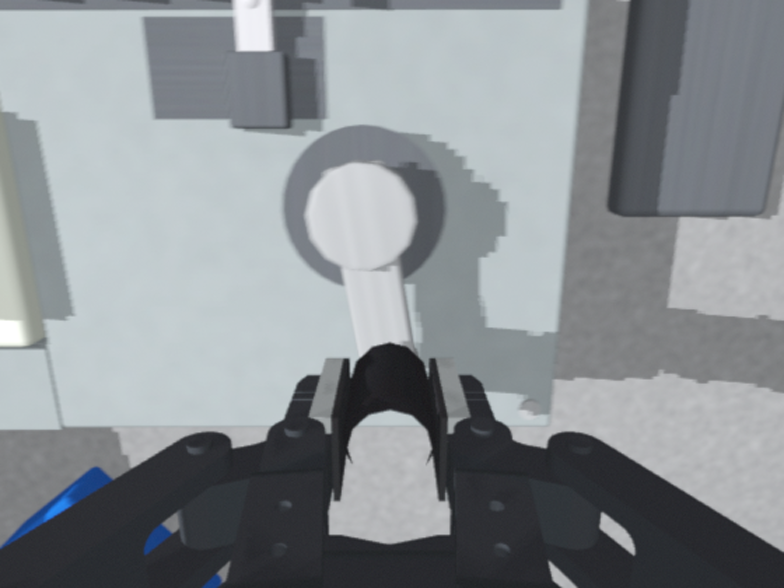

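One turn is nearly done (~350°), grip sound. The drop is expected near 600–640°.

{"name": "send_rows", "arguments": {
  "commands": [
    {"translation":[-0.0087,0.0004,0],"rot":[0,0,0],"grip":0.015},
    {"translation":[-0.0087,-0.0012,0],"rot":[0,0,0],"grip":0.015},
    {"translation":[-0.0084,-0.0026,0],"rot":[0,0,0],"grip":0.015},
    {"translation":[-0.0079,-0.0037,0],"rot":[0,0,0],"grip":0.015},
    {"translation":[-0.0071,-0.005,0],"rot":[0,0,0],"grip":0.015}
  ]
}}

```text
t: 7.32
eef_pos: [0.4645, 0.1792, 0.124]
tool_rot: [-0.001, -0.7, 0.715, -0.0]
contact_force: [1.2, -2.5, 9.9]
gripper_width: 0.269
```

{"name": "send_rows", "arguments": {
  "commands": [
    {"translation":[-0.0062,-0.0062,0],"rot":[0,0,0],"grip":0.015},
    {"translation":[-0.005,-0.0071,0],"rot":[0,0,0],"grip":0.015},
    {"translation":[-0.0037,-0.0079,0],"rot":[0,0,0],"grip":0.015},
    {"translation":[-0.0023,-0.0084,0],"rot":[0,0,0],"grip":0.015},
    {"translation":[-0.0008,-0.0087,0],"rot":[0,0,0],"grip":0.015}
  ]
}}

```text
t: 7.73
eef_pos: [0.5031, 0.1955, 0.1239]
tool_rot: [-0.002, -0.7, 0.715, -0.0]
contact_force: [-1.5, -5.2, 11.7]
gripper_width: 0.267
```

```bash
python3 crank.py 450 10;  python3 crank.py 500 10
```

```text
t 7.73 ang 92.9 rad 49.6 mm z 0.1239 Frad -5.3 Ftan -1.1 Fz 11.7 w 0.267 q7 -2.30
[(np.float64(0.8), np.float64(-8.7)), (np.float64(2.3), np.float64(-8.4)), (np.float64(3.7), np.float64(-7.9)), (np.float64(5.0), np.float64(-7.1)), (np.float64(6.2), np.float64(-6.2))]
t 7.73 ang 92.9 rad 49.6 mm z 0.1239 Frad -5.3 Ftan -1.1 Fz 11.7 w 0.267 q7 -2.30
[(np.float64(7.1), np.float64(-5.0)), (np.float64(7.9), np.float64(-3.7)), (np.float64(8.4), np.float64(-2.3)), (np.float64(8.7), np.float64(-0.8)), (np.float64(8.7), np.float64(0.8))]
```

{"name": "send_rows", "arguments": {
  "commands": [
    {"translation":[0.0008,-0.0087,-0.0005],"rot":[0,0,0],"grip":0.015},
    {"translation":[0.0023,-0.0084,0],"rot":[0,0,0],"grip":0.015},
    {"translation":[0.0037,-0.0079,0],"rot":[0,0,0],"grip":0.015},
    {"translation":[0.005,-0.0071,0],"rot":[0,0,0],"grip":0.015},
    {"translation":[0.0062,-0.0062,0],"rot":[0,0,0],"grip":0.015}
  ]
}}

```text
t: 8.15
eef_pos: [0.5401, 0.1774, 0.124]
tool_rot: [-0.002, -0.7, 0.714, 0.001]
contact_force: [-3.0, -1.5, 9.1]
gripper_width: 0.27
```

{"name": "send_rows", "arguments": {
  "commands": [
    {"translation":[0.0071,-0.005,0],"rot":[0,0,0],"grip":0.015},
    {"translation":[0.0079,-0.0037,0],"rot":[0,0,0],"grip":0.015},
    {"translation":[0.0084,-0.0023,0],"rot":[0,0,0],"grip":0.015},
    {"translation":[0.0087,-0.0008,0],"rot":[0,0,0],"grip":0.015},
    {"translation":[0.0087,0.0008,0],"rot":[0,0,0],"grip":0.015}
  ]
}}

```text
t: 8.57
eef_pos: [0.5509, 0.1369, 0.1241]
tool_rot: [-0.0, -0.7, 0.714, 0.001]
contact_force: [-1.1, 1.2, 6.2]
gripper_width: 0.266
```

```bash
python3 crank.py 550 10;python3 -c "
from h import *
w=read_camera('wrist'); crop(w,'wr5',0,0,560,420,1.4)"
```

```text
t 8.57 ang 188.8 rad 52.2 mm z 0.1241 Frad -1.3 Ftan -1.0 Fz 6.2 w 0.266 q7 -2.16
[(np.float64(8.4), np.float64(2.3)), (np.float64(7.9), np.float64(3.7)), (np.float64(7.1), np.float64(5.0)), (np.float64(6.2), np.float64(6.2)), (np.float64(5.0), np.float64(7.1))]
```

View pics/wr5.png

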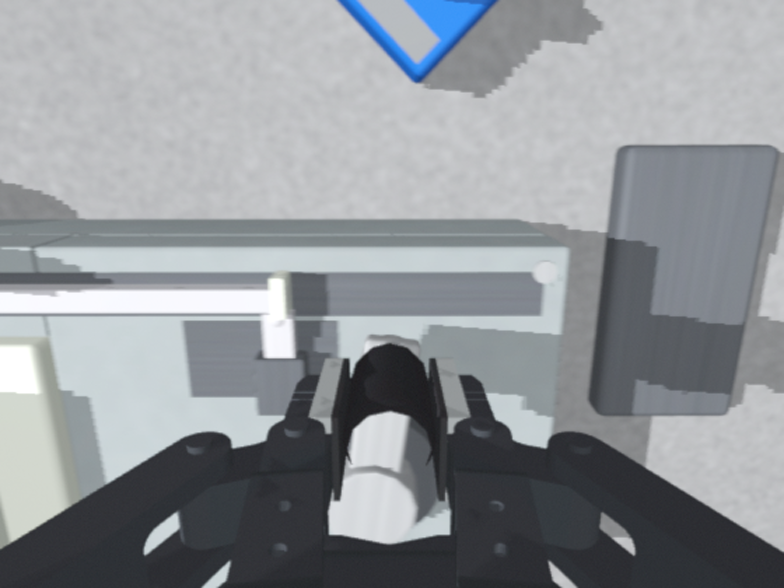

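Tail tab (280,300) is just reaching the finger (280,325); it is still in. Another 50°.

{"name": "send_rows", "arguments": {
  "commands": [
    {"translation":[0.0084,0.0023,0],"rot":[0,0,0],"grip":0.015},
    {"translation":[0.0079,0.0037,0],"rot":[0,0,0],"grip":0.015},
    {"translation":[0.0071,0.005,0],"rot":[0,0,0],"grip":0.015},
    {"translation":[0.0062,0.0062,0],"rot":[0,0,0],"grip":0.015},
    {"translation":[0.005,0.0071,0],"rot":[0,0,0],"grip":0.015}
  ]
}}

```text
t: 9.03
eef_pos: [0.5256, 0.1013, 0.1242]
tool_rot: [-0.001, -0.699, 0.715, 0.0]
contact_force: [1.1, 0.6, 4.7]
gripper_width: 0.27
```

```bash
python3 crank.py 600 10;python3 -c "
from h import *
w=read_camera('wrist'); crop(w,'wr6',0,0,560,420,1.4)
w=read_camera('scene'); crop(w,'sc6',280,190,440,310,5)"
```

```text
t 9.03 ang 238.5 rad 51.7 mm z 0.1242 Frad 0.0 Ftan -1.3 Fz 4.7 w 0.270 q7 -2.12
[(np.float64(3.7), np.float64(7.9)), (np.float64(2.3), np.float64(8.4)), (np.float64(0.8), np.float64(8.7)), (np.float64(-0.8), np.float64(8.7)), (np.float64(-2.3), np.float64(8.4))]
```

View pics/wr6.png

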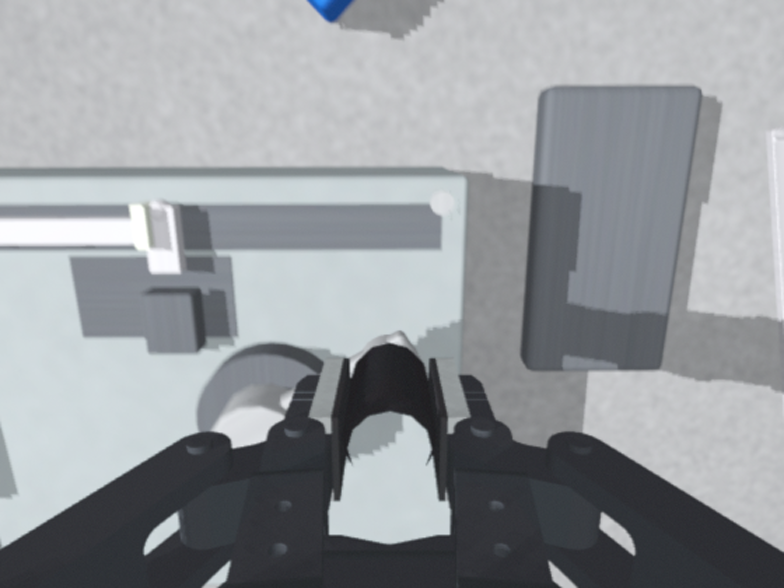

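View pics/sc6.png

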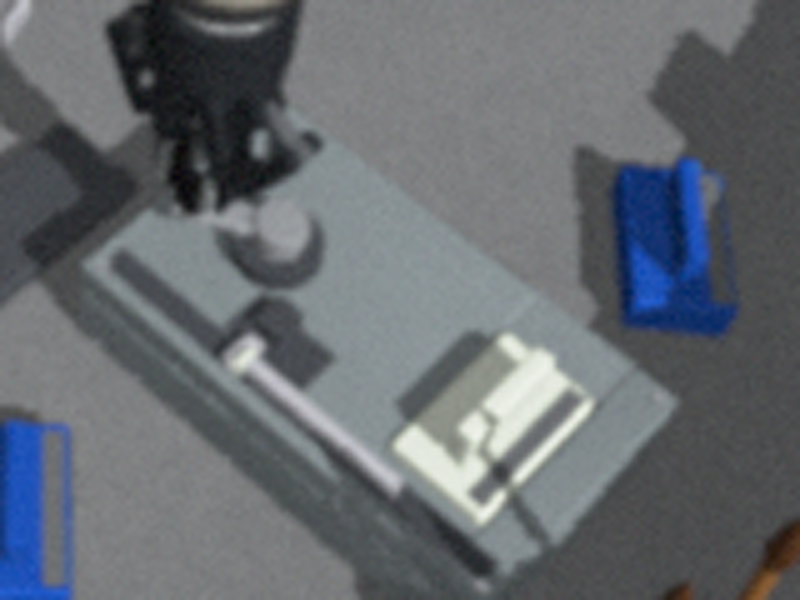

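The spring finger now stands out across the groove at (165,225), behind the tail tab (142,225): the resistance has dropped. I'll stop here, release, and rise.

{"name": "send_rows", "arguments": {
  "commands": [
    {"translation":[0,0,0],"rot":[0,0,0],"grip":0.05},
    {"translation":[0,0,0],"rot":[0,0,0],"grip":0.05},
    {"translation":[0,0,0],"rot":[0,0,0],"grip":0.05},
    {"translation":[0,0,-0.015],"rot":[0,0,0],"grip":0.05},
    {"translation":[0,0,-0.02],"rot":[0,0,0],"grip":0.05}
  ]
}}

```text
t: 9.55
eef_pos: [0.5242, 0.1022, 0.1575]
tool_rot: [-0.002, -0.7, 0.714, 0.002]
contact_force: [-0.5, -0.7, 0.4]
gripper_width: 0.586
```

{"name": "send_rows", "arguments": {
  "commands": [
    {"translation":[0,0,-0.02],"rot":[0,0,0],"grip":0.05},
    {"translation":[0,0,-0.02],"rot":[0,0,0],"grip":0.05},
    {"translation":[-0.02,0,-0.015],"rot":[0,0,0],"grip":0.05},
    {"translation":[-0.03,0,0],"rot":[0,0,0],"grip":0.05},
    {"translation":[-0.03,0,0],"rot":[0,0,0],"grip":0.05}
  ]
}}

```text
t: 9.97
eef_pos: [0.5283, 0.1827, 0.215]
tool_rot: [0.0, -0.699, 0.715, -0.0]
contact_force: [0.1, 0.8, 0.1]
gripper_width: 0.589
```

```bash
python3 -c "
from h import *
delta([.5027,.296,.2],-91.2)
w=read_camera('wrist'); crop(w,'wr7',0,0,560,420,1.4)"
```

```text
t 9.97 pos [0.5283 0.1827 0.215 ] tool d mm now [-112.7   28.2   14.9] after turn [-112.8   27.9   15. ] rotvec deg [-0.05 -0.02 -0.15]
F [0.1 0.8 0.1] w 0.589 q [-0.08  0.36 -0.45  1.85  0.19  0.98 -2.21]
```

View pics/wr7.png

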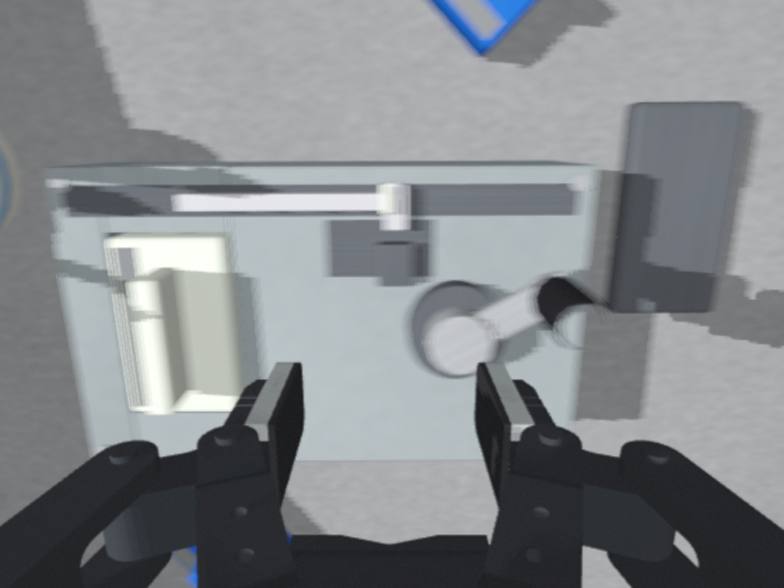

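{"name": "send_rows", "arguments": {
  "commands": [
    {"translation":[-0.03,0.008,0],"rot":[0,0,0],"grip":0.05},
    {"translation":[-0.03,0.008,0],"rot":[0,0,0],"grip":0.05},
    {"translation":[-0.03,0.008,0],"rot":[0,0,0],"grip":0.05},
    {"translation":[-0.0227,0.004,0.015],"rot":[0,0,0],"grip":0.05},
    {"translation":[0,0,0],"rot":[0,0,0],"grip":0.05}
  ]
}}

```text
t: 10.43
eef_pos: [0.4985, 0.3012, 0.197]
tool_rot: [-0.001, -0.703, 0.712, 0.002]
contact_force: [-0.5, 0.8, 0.2]
gripper_width: 0.588
```

```bash
python3 -c "
from h import *
delta([.5027,.296,.2],-91.2)
w=read_camera('wrist'); crop(w,'wr8',0,0,560,420,1.4)
w=read_camera('side'); crop(w,'si8',200,50,400,200,4)"
```

```text
t 10.43 pos [0.4985 0.3012 0.197 ] tool d mm now [ 5.2 -4.3 -3. ] after turn [ 5.1 -4.3 -3. ] rotvec deg [0.26 0.09 0.46]
F [-0.5  0.8  0.2] w 0.588 q [-0.27  0.42 -0.48  1.81  0.23  0.97 -2.43]
```

View pics/wr8.png

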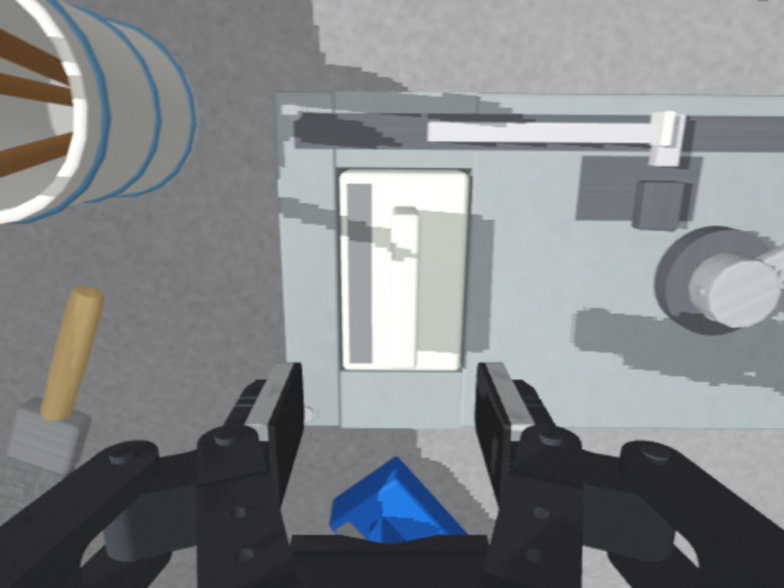

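View pics/si8.png

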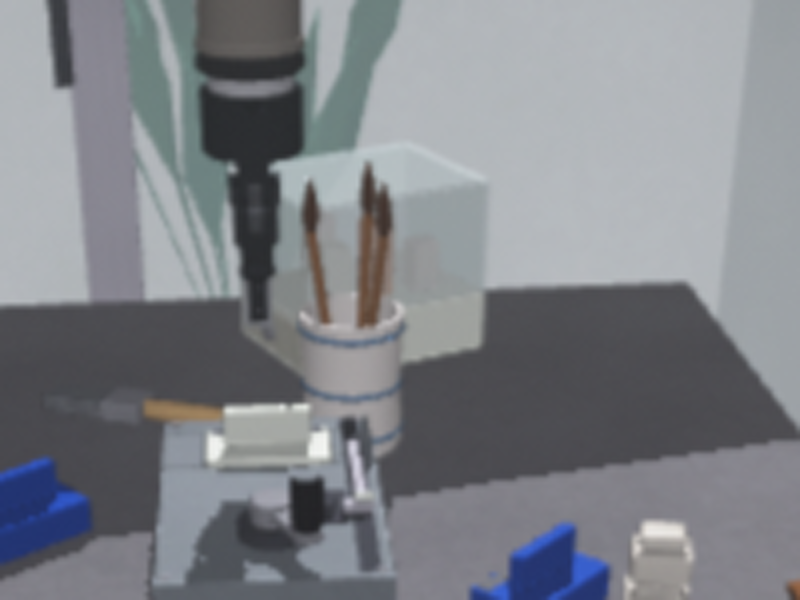

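```bash
python3 -c "
from h import *
w=read_camera('wrist'); p,r,o=pose(); print(p.round(4), o['t'])
a=np.deg2rad(-1.2); R=np.array([[np.cos(a),-np.sin(a)],[np.sin(a),np.cos(a)]]); C=np.array([.501,.216])
for l,u,v,z in [('ribfar',405,210,.105),('ribnear',402,367,.105),('c1',342,172,.075),('c2',469,172,.075),('c3',342,369,.075),('c4',463,369,.075),('deck nearcorner',287,424,.07)]:
    q=ray(w,u/1.4,v/1.4,z); print(l,q.round(4),(R.T@(q[:2]-C)*1000).round(1))
W=cloud(w); Z=W[...,2]; m=(abs(Z-.105)<.004)&(W[...,0]>.43)&(W[...,0]<.57)&(W[...,1]>.25)&(W[...,1]<.34)
x=W[m]; print(len(x),np.median(x,0),x.min(0),x.max(0)); print(cv2.minAreaRect((x[:,:2]*1000).astype(np.float32)))
m=(abs(Z-.075)<.003)&(W[...,0]>.43)&(W[...,0]<.57)&(W[...,1]>.25)&(W[...,1]<.34)
x=W[m];print(cv2.minAreaRect((x[:,:2]*1000).astype(np.float32)))
m=(abs(Z-.07)<.002)&(W[...,0]>.3)&(W[...,0]<.7)&(W[...,1]>.0)&(W[...,1]<.4)
x=W[m];print(cv2.minAreaRect((x[:,:2]*1000).astype(np.float32)))
"
```

```text
[0.502  0.295  0.1984] 10.5833
ribfar [0.5424 0.2877 0.105 ] [39.9 72.6]
ribnear [0.472  0.2897 0.105 ] [-30.6  73.1]
c1 [0.5565 0.3156 0.075 ] [ 53.4 100.8]
c2 [0.5554 0.2571 0.075 ] [53.5 42.3]
c3 [0.4578 0.3199 0.075 ] [-45.3 103. ]
c4 [0.4566 0.2578 0.075 ] [-45.2  40.9]
deck nearcorner [0.4238 0.3515 0.07  ] [-80.  133.9]
2125 [0.50636546 0.29428602 0.10494564] [0.46867728 0.28787826 0.10151452] [0.53837104 0.30061233 0.10737426]
((503.5233459472656, 294.2301330566406), (11.982756614685059, 69.75059509277344), 89.30347442626953)
((503.10614013671875, 294.95965576171875), (133.40187072753906, 89.22808074951172), 0.003881085431203246)
((501.4615478515625, 218.065185546875), (272.5537109375, 170.37777709960938), 88.9545669555664)
```

{"name": "send_rows", "arguments": {
  "commands": [
    {"translation":[0.0005,-0.001,0.02],"rot":[0,0,0],"grip":0.05},
    {"translation":[0,0,0.022],"rot":[0,0,0],"grip":0.05},
    {"translation":[0,0,0.02],"rot":[0,0,0],"grip":0.05},
    {"translation":[0,0,0.015],"rot":[0,0,0],"grip":0.05},
    {"translation":[0,0,0],"rot":[0,0,0],"grip":0.05}
  ]
}}

```text
t: 11.0
eef_pos: [0.5025, 0.292, 0.1194]
tool_rot: [-0.003, -0.699, 0.715, 0.0]
contact_force: [-0.7, -0.3, -0.7]
gripper_width: 0.584
```

```bash
python3 -c "
from h import *
delta([.503,.2945,.100],-91.2)"
```

```text
t 11.0 pos [0.5025 0.292  0.1194] tool d mm now [-2.6 -0.5 19.3] after turn [-2.5 -0.4 19.4] rotvec deg [ 0.24 -0.24 -0.15]
F [-0.7 -0.3 -0.7] w 0.584 q [-0.29  0.52 -0.44  1.87  0.29  0.83 -2.48]
```

{"name": "send_rows", "arguments": {
  "commands": [
    {"translation":[0,0,0.01],"rot":[0,0,0],"grip":0.05},
    {"translation":[0,0,0.0095],"rot":[0,0,0],"grip":0.05},
    {"translation":[0,0,0],"rot":[0,0,0],"grip":0.05},
    {"translation":[0,0,0],"rot":[0,0,0],"grip":0.05},
    {"translation":[0,0,0],"rot":[0,0,0],"grip":0.05}
  ]
}}

```text
t: 11.42
eef_pos: [0.5037, 0.2956, 0.1034]
tool_rot: [0.0, -0.7, 0.715, -0.0]
contact_force: [-0.3, 0.5, -0.9]
gripper_width: 0.582
```

```bash
python3 -c "
from h import *
delta([.503,.2945,.100],-91.2)
w=read_camera('wrist'); crop(w,'wr9',0,0,560,420,1.4)"
```

```text
t 11.42 pos [0.5037 0.2956 0.1034] tool d mm now [1.1 0.7 3.4] after turn [1.1 0.7 3.4] rotvec deg [-0.05  0.03 -0.01]
F [-0.3  0.5 -0.9] w 0.582 q [-0.3   0.54 -0.44  1.87  0.31  0.79 -2.5 ]
```

View pics/wr9.png

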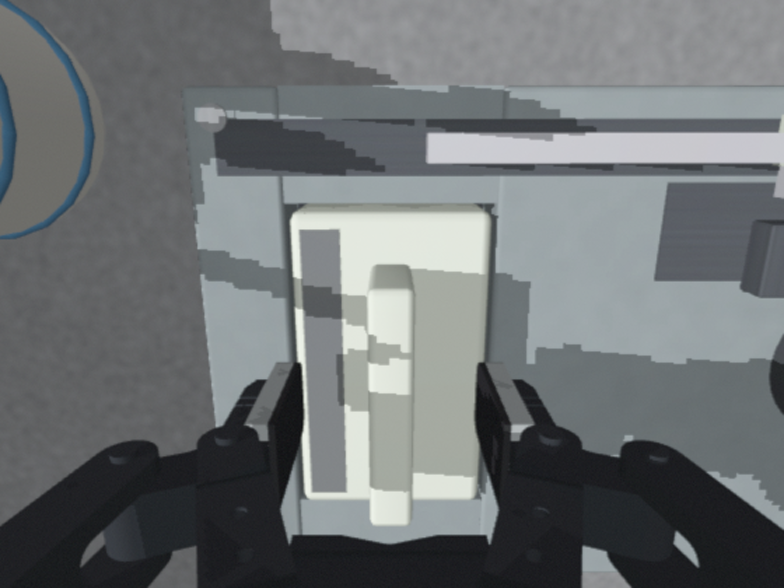

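The rib (u 369–413, centre 391) lies centred between the pads (301 and 478). I'll go down 3 mm and close.

{"name": "send_rows", "arguments": {
  "commands": [
    {"translation":[0,0,0.003],"rot":[0,0,0],"grip":0.03},
    {"translation":[0,0,0],"rot":[0,0,0],"grip":0.004},
    {"translation":[0,0,0],"rot":[0,0,0],"grip":0.004},
    {"translation":[0,0,0],"rot":[0,0,0],"grip":0.004},
    {"translation":[0,0,0],"rot":[0,0,0],"grip":0.004}
  ],
  "force": 60
}}

```text
t: 11.88
eef_pos: [0.5034, 0.2952, 0.1]
tool_rot: [-0.0, -0.7, 0.715, -0.0]
contact_force: [-1.0, -1.4, 1.9]
gripper_width: 0.13
```

{"name": "send_rows", "arguments": {
  "commands": [
    {"translation":[0,0,0],"rot":[0,0,0],"grip":0.004},
    {"translation":[0,0,0],"rot":[0,0,0],"grip":0.004},
    {"translation":[0,0,0],"rot":[0,0,0],"grip":0.004},
    {"translation":[0,0,-0.003],"rot":[0,0,0],"grip":0.004},
    {"translation":[0,0,-0.003],"rot":[0,0,0],"grip":0.004}
  ]
}}

```text
t: 12.3
eef_pos: [0.5029, 0.2953, 0.1053]
tool_rot: [-0.0, -0.7, 0.714, 0.0]
contact_force: [-0.7, 0.4, -3.9]
gripper_width: 0.127
```

```bash
python3 -c "
from h import *
delta([.503,.2945,.150],-91.2)"
```

```text
t 12.3 pos [0.5029 0.2953 0.1053] tool d mm now [  0.8  -0.1 -44.7] after turn [  0.8  -0.1 -44.7] rotvec deg [ 0.06 -0.02  0.01]
F [-0.7  0.4 -3.9] w 0.127 q [-0.3   0.54 -0.44  1.87  0.31  0.8  -2.49]
```

{"name": "send_rows", "arguments": {
  "commands": [
    {"translation":[0,0,-0.006],"rot":[0,0,0],"grip":0.004},
    {"translation":[0,0,-0.01],"rot":[0,0,0],"grip":0.004},
    {"translation":[0,0,-0.014],"rot":[0,0,0],"grip":0.004},
    {"translation":[0,0,-0.018],"rot":[0,0,0],"grip":0.004},
    {"translation":[0,0,-0.018],"rot":[0,0,0],"grip":0.004}
  ]
}}

```text
t: 12.72
eef_pos: [0.5031, 0.2955, 0.173]
tool_rot: [-0.0, -0.7, 0.714, 0.0]
contact_force: [1.1, 0.0, -2.5]
gripper_width: 0.127
```

{"name": "send_rows", "arguments": {
  "commands": [
    {"translation":[0,0,-0.018],"rot":[0,0,0],"grip":0.004},
    {"translation":[0,0,-0.018],"rot":[0,0,0],"grip":0.004},
    {"translation":[0,0,-0.018],"rot":[0,0,0],"grip":0.004},
    {"translation":[0,0,-0.018],"rot":[0,0,0],"grip":0.004},
    {"translation":[0,0,-0.009],"rot":[0,0,0],"grip":0.004}
  ]
}}

```text
t: 13.13
eef_pos: [0.5039, 0.2962, 0.256]
tool_rot: [0.002, -0.7, 0.714, -0.0]
contact_force: [0.9, 0.8, -2.6]
gripper_width: 0.123
```

```bash
python3 -c "
from h import *
delta([.5405,-.2068,.250],-91.2)
w=read_camera('side'); crop(w,'si10',200,20,400,170,4)"
```

```text
t 13.13 pos [0.5039 0.2962 0.256 ] tool d mm now [502.2 -47.    5. ] after turn [502.1 -47.1   6. ] rotvec deg [-0.18  0.12  0.01]
F [ 0.9  0.8 -2.6] w 0.123 q [-0.25  0.36 -0.49  1.75  0.19  1.08 -2.4 ]
```

View pics/si10.png

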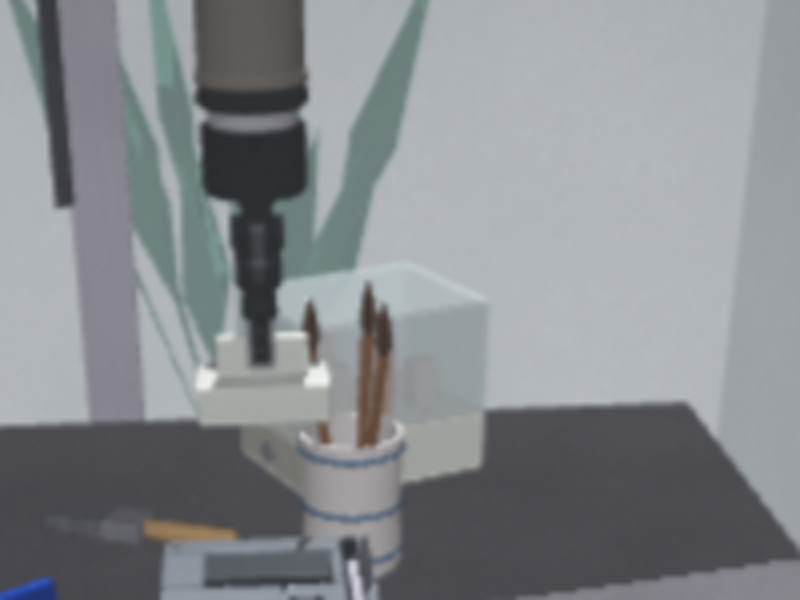

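Cassette is out, hanging level from the rib. Next, over to the tray.

{"name": "send_rows", "arguments": {
  "commands": [
    {"translation":[0.015,-0.002,0],"rot":[0,0,0],"grip":0.004},
    {"translation":[0.025,-0.003,0],"rot":[0,0,0],"grip":0.004},
    {"translation":[0.03,-0.003,0],"rot":[0,0,0],"grip":0.004},
    {"translation":[0.03,-0.003,0],"rot":[0,0,0],"grip":0.004},
    {"translation":[0.03,-0.003,0],"rot":[0,0,0],"grip":0.004}
  ]
}}

```text
t: 13.6
eef_pos: [0.514, 0.1638, 0.2521]
tool_rot: [-0.0, -0.7, 0.714, 0.0]
contact_force: [0.8, -0.1, -2.2]
gripper_width: 0.121
```

{"name": "send_rows", "arguments": {
  "commands": [
    {"translation":[0.03,-0.003,0],"rot":[0,0,0],"grip":0.004},
    {"translation":[0.03,-0.003,0],"rot":[0,0,0],"grip":0.004},
    {"translation":[0.03,-0.003,0],"rot":[0,0,0],"grip":0.004},
    {"translation":[0.03,-0.003,0],"rot":[0,0,0],"grip":0.004},
    {"translation":[0.03,-0.003,0],"rot":[0,0,0],"grip":0.004}
  ]
}}

```text
t: 14.02
eef_pos: [0.5259, 0.0134, 0.2522]
tool_rot: [-0.0, -0.7, 0.714, 0.0]
contact_force: [0.9, -0.3, -3.0]
gripper_width: 0.13
```

{"name": "send_rows", "arguments": {
  "commands": [
    {"translation":[0.03,-0.003,0],"rot":[0,0,0],"grip":0.004},
    {"translation":[0.03,-0.003,0],"rot":[0,0,0],"grip":0.004},
    {"translation":[0.03,-0.003,0],"rot":[0,0,0],"grip":0.004},
    {"translation":[0.03,-0.003,0],"rot":[0,0,0],"grip":0.004},
    {"translation":[0.03,-0.003,0],"rot":[0,0,0],"grip":0.004}
  ]
}}

```text
t: 14.43
eef_pos: [0.5377, -0.1367, 0.2522]
tool_rot: [-0.0, -0.7, 0.714, 0.0]
contact_force: [0.1, 0.1, -2.4]
gripper_width: 0.126
```

```bash
python3 -c "
from h import *
delta([.5405,-.2068,.250],-91.2)"
```

```text
t 14.43 pos [ 0.5377 -0.1367  0.2522] tool d mm now [70.  -4.2  2.2] after turn [70.  -4.2  2.2] rotvec deg [0.05 0.01 0.01]
F [ 0.1  0.1 -2.4] w 0.126 q [ 0.38  0.29 -0.3   1.82  0.1   1.04 -1.55]
```

{"name": "send_rows", "arguments": {
  "commands": [
    {"translation":[0.025,-0.0015,0],"rot":[0,0,0],"grip":0.004},
    {"translation":[0.025,-0.0015,0],"rot":[0,0,0],"grip":0.004},
    {"translation":[0.015,-0.001,0.01],"rot":[0,0,0],"grip":0.004},
    {"translation":[0.005,0,0.02],"rot":[0,0,0],"grip":0.004},
    {"translation":[0,0,0.025],"rot":[0,0,0],"grip":0.004}
  ]
}}

```text
t: 14.85
eef_pos: [0.5413, -0.2076, 0.1975]
tool_rot: [0.0, -0.699, 0.716, -0.001]
contact_force: [0.4, -0.1, -2.9]
gripper_width: 0.13
```

{"name": "send_rows", "arguments": {
  "commands": [
    {"translation":[0,0,0.025],"rot":[0,0,0],"grip":0.004},
    {"translation":[0,0,0.025],"rot":[0,0,0],"grip":0.004},
    {"translation":[0,0,0.025],"rot":[0,0,0],"grip":0.004},
    {"translation":[0,0,0.018],"rot":[0,0,0],"grip":0.004},
    {"translation":[0,0,0.01],"rot":[0,0,0],"grip":0.004}
  ]
}}

```text
t: 15.27
eef_pos: [0.5388, -0.2041, 0.0913]
tool_rot: [-0.001, -0.7, 0.714, 0.002]
contact_force: [-0.1, -0.3, -3.2]
gripper_width: 0.126
```

```bash
python3 -c "
from h import *
delta([.5405,-.2068,.059],-91.2)
w=read_camera('side'); crop(w,'si11',200,150,400,300,4)
w=read_camera('wrist'); crop(w,'wr11',0,0,560,420,1.4)"
```

```text
t 15.27 pos [ 0.5388 -0.2041  0.0913] tool d mm now [ 2.8 -1.9 32.2] after turn [ 2.7 -1.7 32.3] rotvec deg [0.27 0.12 0.06]
F [-0.1 -0.3 -3.2] w 0.126 q [ 0.44  0.52 -0.24  1.9   0.17  0.74 -1.49]
```

View pics/si11.png

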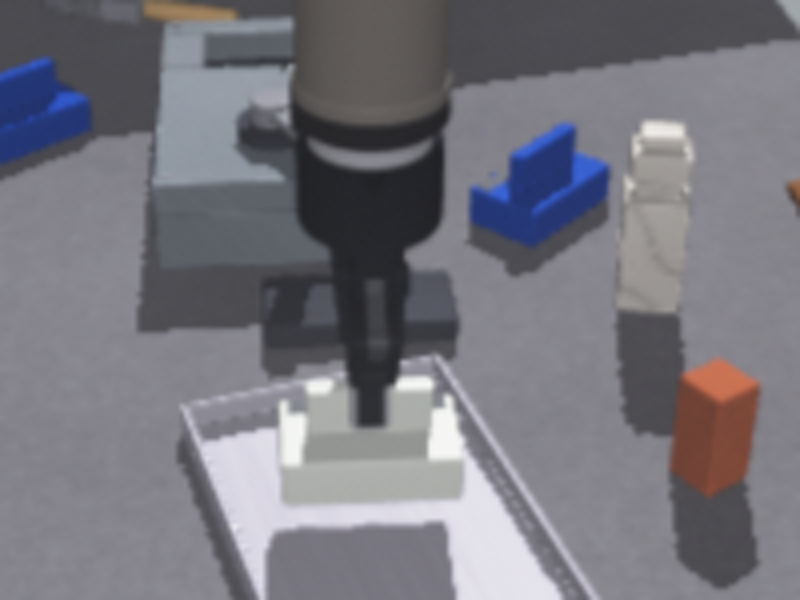

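View pics/wr11.png

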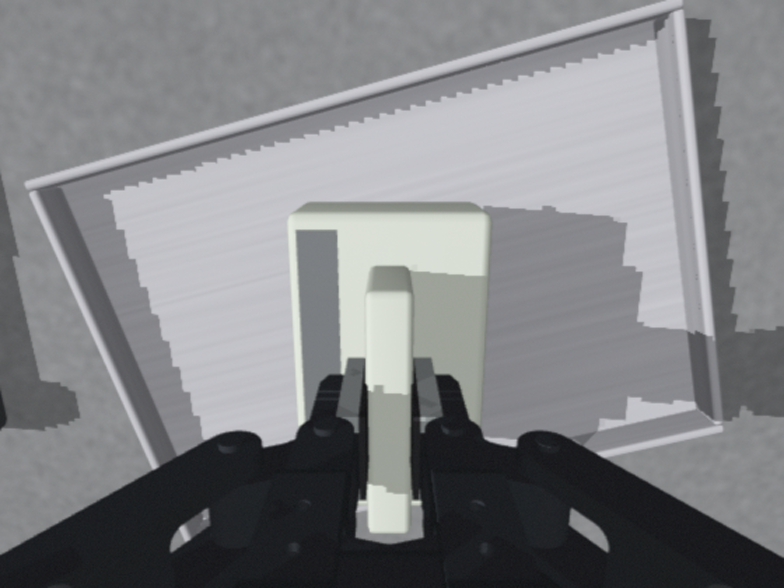

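Cassette hangs level over the tray's middle, clear of all walls. I'll lower it gently.

{"name": "send_rows", "arguments": {
  "commands": [
    {"translation":[0,0,0],"rot":[0,0,0],"grip":0.004},
    {"translation":[0,0,0.006],"rot":[0,0,0],"grip":0.004},
    {"translation":[0,0,0.006],"rot":[0,0,0],"grip":0.004},
    {"translation":[0,0,0],"rot":[0,0,0],"grip":0.004},
    {"translation":[0,0,0],"rot":[0,0,0],"grip":0.004}
  ]
}}

```text
t: 15.78
eef_pos: [0.5408, -0.2055, 0.0829]
tool_rot: [-0.0, -0.7, 0.715, -0.0]
contact_force: [0.4, -0.2, -3.3]
gripper_width: 0.126
```

{"name": "send_rows", "arguments": {
  "commands": [
    {"translation":[0,0,0.005],"rot":[0,0,0],"grip":0.004},
    {"translation":[0,0,0.005],"rot":[0,0,0],"grip":0.004},
    {"translation":[0,0,0.005],"rot":[0,0,0],"grip":0.004},
    {"translation":[0,0,0.002],"rot":[0,0,0],"grip":0.004},
    {"translation":[0,0,0],"rot":[0,0,0],"grip":0.004}
  ]
}}

```text
t: 16.2
eef_pos: [0.5403, -0.2053, 0.0649]
tool_rot: [-0.0, -0.7, 0.714, 0.001]
contact_force: [-0.2, 0.9, -2.7]
gripper_width: 0.126
```

{"name": "send_rows", "arguments": {
  "commands": [
    {"translation":[0,0,0.001],"rot":[0,0,0],"grip":0.004},
    {"translation":[0,0,0.001],"rot":[0,0,0],"grip":0.004},
    {"translation":[0,0,0.001],"rot":[0,0,0],"grip":0.004},
    {"translation":[0,0,0],"rot":[0,0,0],"grip":0.004},
    {"translation":[0,0,0],"rot":[0,0,0],"grip":0.004}
  ]
}}

```text
t: 16.62
eef_pos: [0.5409, -0.2055, 0.0628]
tool_rot: [0.0, -0.7, 0.715, -0.0]
contact_force: [-0.0, -0.1, -2.9]
gripper_width: 0.126
```

{"name": "send_rows", "arguments": {
  "commands": [
    {"translation":[0,0,0.001],"rot":[0,0,0],"grip":0.004},
    {"translation":[0,0,0.001],"rot":[0,0,0],"grip":0.004},
    {"translation":[0,0,0.001],"rot":[0,0,0],"grip":0.004},
    {"translation":[0,0,0],"rot":[0,0,0],"grip":0.004},
    {"translation":[0,0,0],"rot":[0,0,0],"grip":0.004}
  ]
}}

```text
t: 17.03
eef_pos: [0.5408, -0.2055, 0.0597]
tool_rot: [-0.0, -0.7, 0.715, 0.0]
contact_force: [-0.2, -0.3, -2.7]
gripper_width: 0.124
```

{"name": "send_rows", "arguments": {
  "commands": [
    {"translation":[0,0,0.001],"rot":[0,0,0],"grip":0.004},
    {"translation":[0,0,0.001],"rot":[0,0,0],"grip":0.004},
    {"translation":[0,0,0],"rot":[0,0,0],"grip":0.004},
    {"translation":[0,0,0],"rot":[0,0,0],"grip":0.004},
    {"translation":[0,0,0],"rot":[0,0,0],"grip":0.004}
  ]
}}

```text
t: 17.45
eef_pos: [0.541, -0.2056, 0.0589]
tool_rot: [-0.0, -0.7, 0.715, -0.0]
contact_force: [-3.4, 1.1, 8.4]
gripper_width: 0.127
```

Fz flipped from −2.7 to +8.4 N: the cassette is on the tray floor. Release.

{"name": "send_rows", "arguments": {
  "commands": [
    {"translation":[0,0,0],"rot":[0,0,0],"grip":0.02},
    {"translation":[0,0,0],"rot":[0,0,0],"grip":0.03},
    {"translation":[0,0,0],"rot":[0,0,0],"grip":0.045},
    {"translation":[0,0,0],"rot":[0,0,0],"grip":0.05},
    {"translation":[0,0,0],"rot":[0,0,0],"grip":0.05}
  ]
}}

```text
t: 17.87
eef_pos: [0.541, -0.2055, 0.0578]
tool_rot: [0.0, -0.7, 0.714, -0.0]
contact_force: [-0.1, -0.4, -0.2]
gripper_width: 0.585
```

{"name": "send_rows", "arguments": {
  "commands": [
    {"translation":[0,0,-0.008],"rot":[0,0,0],"grip":0.05},
    {"translation":[0,0,-0.015],"rot":[0,0,0],"grip":0.05},
    {"translation":[0,0,-0.02],"rot":[0,0,0],"grip":0.05},
    {"translation":[0,0,-0.025],"rot":[0,0,0],"grip":0.05},
    {"translation":[0,0,-0.025],"rot":[0,0,0],"grip":0.05}
  ]
}}

```text
t: 18.28
eef_pos: [0.5405, -0.2053, 0.152]
tool_rot: [-0.0, -0.7, 0.714, 0.0]
contact_force: [-0.3, -0.6, 0.5]
gripper_width: 0.586
```

{"name": "send_rows", "arguments": {
  "commands": [
    {"translation":[0,0,-0.025],"rot":[0,0,0],"grip":0.05},
    {"translation":[0,0,-0.025],"rot":[0,0,0],"grip":0.05},
    {"translation":[0,0,-0.02],"rot":[0,0,0],"grip":0.05},
    {"translation":[0,0,-0.01],"rot":[0,0,0],"grip":0.05},
    {"translation":[0,0,0],"rot":[0,0,0],"grip":0.05}
  ]
}}

```text
t: 18.7
eef_pos: [0.5422, -0.2058, 0.2337]
tool_rot: [0.001, -0.7, 0.715, -0.002]
contact_force: [-0.5, 0.1, -0.2]
gripper_width: 0.586
```

```bash
python3 -c "
from h import *
delta([.5405,-.2068,.059],-91.2)
w=read_camera('wrist'); crop(w,'wr12',0,0,560,420,1.4)
c=read_camera('scene'); crop(c,'sc12',0,0,560,420,1.4)
for k in (w,c):
    W=cloud(k); X,Y,Z=W[...,0],W[...,1],W[...,2]
    n=(np.hypot(X-.54,Y+.206)<.17)
    m=n&(abs(Z-.020)<.004); print('wall',cv2.minAreaRect((W[m][:,:2]*1000).astype(np.float32)))
    n=(np.hypot(X-.54,Y+.206)<.065)
    m=n&(abs(Z-.064)<.004); x=W[m]; print('rib',len(x),cv2.minAreaRect((x[:,:2]*1000).astype(np.float32)))
    A=np.c_[x[:,:2]-x[:,:2].mean(0),np.ones(len(x))]; print('ribtop plane',np.linalg.lstsq(A,x[:,2],rcond=None)[0].round(4))
    m=n&(abs(Z-.034)<.004); x=W[m]; A=np.c_[x[:,:2]-x[:,:2].mean(0),np.ones(len(x))]; print('body top',np.linalg.lstsq(A,x[:,2],rcond=None)[0].round(4),cv2.minAreaRect((x[:,:2]*1000).astype(np.float32)))
"
```

```text
t 18.7 pos [ 0.5422 -0.2058  0.2337] tool d mm now [  0.8   2.5 174.6] after turn [  1.    1.7 174.7] rotvec deg [-0.27 -0.08 -0.01]
F [-0.5  0.1 -0.2] w 0.586 q [ 0.47  0.35 -0.27  1.79  0.11  1.01 -1.43]
wall ((541.399169921875, -208.29116821289062), (170.3258514404297, 240.13380432128906), 13.540205955505371)
rib 1251 ((541.3189086914062, -206.30819702148438), (11.69909954071045, 69.53224182128906), 88.95854187011719)
ribtop plane [ 0.0008 -0.0005  0.0639]
body top [-0.0013  0.0073  0.0341] ((541.2033081054688, -206.46630859375), (60.00830841064453, 98.94855499267578), 88.79041290283203)
wall ((540.7024536132812, -205.64840698242188), (174.07667541503906, 242.5618438720703), 13.380633354187012)
rib 71 ((541.7579956054688, -203.24964904785156), (14.436737060546875, 68.58851623535156), 89.09601593017578)
ribtop plane [-0.0136 -0.0456  0.0632]
body top [0.0002 0.0075 0.0338] ((540.8658447265625, -203.5088348388672), (62.15787887573242, 99.0351333618164), 88.87673950195312)
```

View pics/wr12.png

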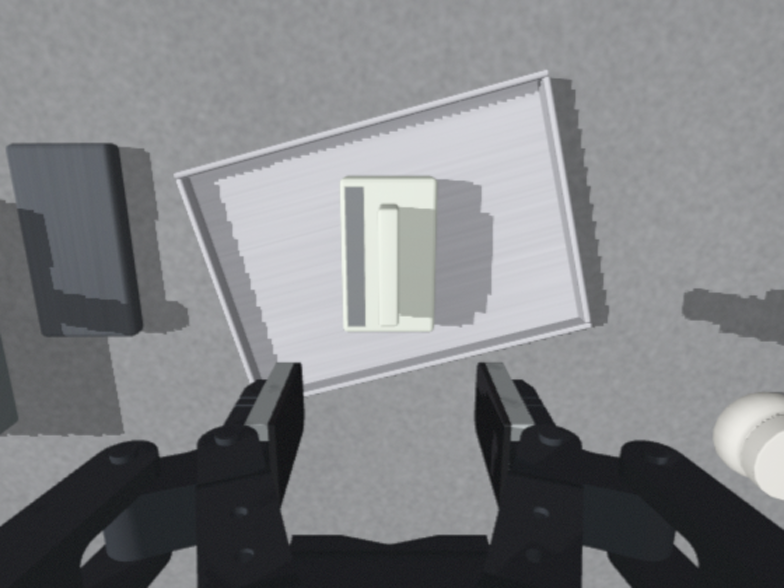

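View pics/sc12.png

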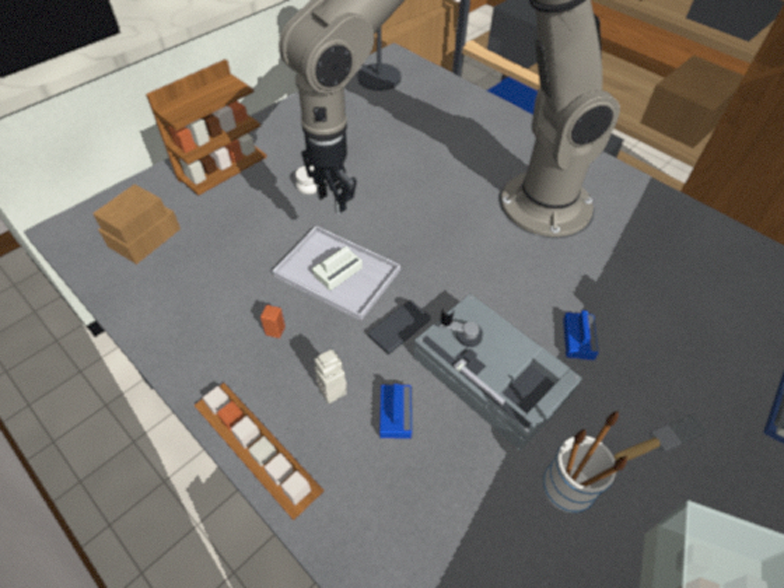

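The cassette lies flat, rib up, in the middle of the tray (340,265). The bay is empty, the finger is still out, all bystanders are in place, and the robot is clear.

```bash
python3 -c "
from station import *
print(hand_in())"
```

```text
the job is handed in; nothing more can be done
None
```

I did the whole task and handed it in at about 18.8 s. The hand-in returned no verdict.

- **Crank:** I gripped the knob and turned it clockwise about 1.66 turns. I stopped as soon as the wrist picture showed the spring finger standing out across the groove behind the bar's tail tab. That was at most about 50° past the drop.
- **Cassette:** I lifted it by its rib and lowered it until it touched the tray floor (vertical force went from −2.7 to +8.4 N). Then I opened the fingers and rose about 175 mm clear.
- **Last checks:**
  - **Cassette:** it is within about 3 mm of the tray centre. Its top face is at 34 mm, as expected for resting on the floor, and tilted less than 0.01 rad.
  - **Surroundings:** the tray is within about 2 mm of where it was. By eye, the bystanders and blue look-alikes are where they stood.
  - **Robot:** it reads no contact force.
- **Disagreements:**
  - **Drag at the knob:** I measured only 0 to 2 N along the direction of turn, not the stated 4 N, and saw no clear step. I judged the drop from the pictures instead.
  - **Rib tilt:** the scene camera's sparse data (71 points) gave 0.05 rad. The wrist camera gave 0.001 rad.

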